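# Lock the swivel paint rack with the pin spanner and sort the paint jars into it

### The arm

A 6-joint arm with a two-finger parallel gripper is mounted at the origin on the work surface. World frame = base frame: x ahead of the robot, y to its left, z up, the work surface at z = 0. Lengths are in m, angles in rad, forces in N, time in s.
With the tool pointing down it reaches from about 0.3 to 0.75 m from the base axis. Payload 8.5 kg.
Tool frame: the origin (TCP) lies on the front face of the gripper's body, between the roots of the fingers; the fingertips stand 64 mm ahead of it and the grasp point (between the pads) lies 45 mm ahead of it; z points along the fingers, y is the direction in which the jaws open and shut (so a half turn about z gives the same grasp; the last joint's range is limited). The gripper opens to 88 mm and grips with 3 to 60 N. Pads are 18 mm wide; open, the fingers measure 123 mm over their backs; the gripper's body (75 mm by 187 mm) begins 45 mm behind the grasp point.
Start: joints at [-1.484, 0.381, 1.297, -0, 1.464, -0.215], TCP at [0.163, -0.525, 0.303] pointing down, gripper open.
Joint ranges: [-3.11, 3.11], [-0.89, 2.33], [0.22, 2.48], [-1.42, 4.56], [0.17, 2.85], [-2.88, 2.88]. Speed limits (rad/s): [2.39, 2.39, 3.14, 3.14, 3.14, 3.14].

### API

Orientations are given as [roll, pitch, yaw] about the fixed x, y, z axes, in that order (R = Rz(yaw) Ry(pitch) Rx(roll)).
In Python, from cell import readout, camera, r gives the robot as it stands. The module is installed in compiled form; this text tells all that it offers.
- The arm moves only by the shell command python3 -m pendant 'ROWS'. ROWS is JSON, a list of rows, each an object with "jaw": the closure, from 0 (fully open) to 1 (shut); "delta_pos": the shift along the tool's x, y, z in cm, a list of three; "roll": the turn about the tool's z in degrees. A call has exactly 5 rows; each row shifts and turns the commanded pose from where the row before left it, along the tool's axes as they then stand; what a row does not reach is not made up. A row lasts 1/8 s, in which the tool goes at most 62.5 mm and 10.7 degrees, less where a joint would pass 70% of its speed; a pose out of reach is approached as far as the arm can. A call is refused whole if a number of a shift passes 6.25 or a number of a turn 10.7, either way. A call with a gripper value outside its range is refused whole. The fingers move at their own pace and stop on an object; the grip force is fixed at half the most. Time passes only in rows, so rows that do not move let the fingers close, or fill a call up. It gives the time, the measured TCP pose, the force and the opening at its end, in the units of the state.
- readout.read_state(): the state, without advancing time (a new reading comes with each control period).
- camera(name): name is "scene" or "side" or "wrist"; returns a dict with "image" (480x640x3 uint8, blue, green, red), "fovy" (degrees; the focal length in pixels is half the picture's height over the tangent of half this angle, whatever the lens; pixels are square), "cx", "cy" (the principal point, pixels), "rvec" (rotation vector, rad) and "tvec" (3), from world to camera coordinates, as OpenCV has them. Camera axes: x right, y down, z forward; pixel columns grow to the right and rows downward; lengths in m; the calibration is good to about 2 mm. A picture is of the moment at which its call begins. There is no depth.
- r.sign_off(): hands the job in, once; it reports no verdict.
The state is a dict: "time_s": time; "joints": joint angles; "joint_vel": joint speeds; "effort": joint torques, N m; "eef_pos": TCP position; "tool_rot": TCP orientation; "wrist_force": force on the tool from outside, world axes, zero at the start; "torque": the same for the moment, N m; "width": finger opening in m.
Only numpy, scipy, OpenCV 4.12 (cv2) and the standard library are available. Lean on these libraries where they do the work, as an engineer would, in place of code of your own. Each camera call takes 0.05 s, during which the arm holds its last target. There are 200 camera calls.

### The job

Before anything is put in the paint rack, lock it: set both prongs of the pin spanner well down in the two holes of the brass ring, turn the ring clockwise with it until it is fully home at its stop, then lay the spanner back flat on its black mat. Sort every paint jar standing on the table into the rack, upright and down on the floor of its channel: large jars in the wide channel, small ones in the narrow channel. Turn the ring only with both prongs in its holes, and leave the tub, the bottle and the palette dish where they are.

Things in the scene. Friction and masses are not known exactly. Their poses are not given: they have to be found in the camera images.
- rack: Fixed plywood paint rack, plate 245 (x) by 325 (y) by 8 mm thick; origin: centre of its underside, on the table; z up. It carries two straight channels along its x axis (see small_row, large_row) and, at x = 0, y = +102.5 mm, a round grey pedestal 60 mm across with the brass lock ring on top. A red bolt slides out of the pedestal as the ring locks.
- small_row (a point): Middle of the floor of the narrow channel, for small jars: 52 mm wide and 215 mm long inside along the rack's x axis, floor 8 mm above the table, walls 5 mm thick and 14 mm high. Holds three jars in line, e.g. at x = -66, 0, +66 mm. Lies at y = -122.5 mm in the rack's frame.
- large_row (a point): The same for the wide channel, for large jars: 68 mm wide inside, otherwise alike. Lies at y = -17.5 mm in the rack's frame.
- ring (a joint): Brass lock ring, 96 mm across and 22 mm high, top face 95 mm above the table, turning about a vertical axis. Value in rad, grows clockwise seen from above: begins at 0 to 0.25 (unlocked), fully locked at its stop at 1.30. Needs about 0.3 N m and stays where it is left. A bridge 26 mm wide across it, flush with the rim, has the two holes.
- ring_top (a point): Centre of the lock ring's top face, on its axis; its frame turns with the ring: y along the line through both holes, x towards the red tab on the rim, z up.
- hole_a (a point): Centre of the mouth of one hole of the lock ring, 14 mm across and 16 mm deep, 30 mm from the ring's axis (y = +30 mm in the frame of ring_top).
- hole_b (a point): The same for the opposite hole (y = -30 mm in the frame of ring_top). Either prong fits either hole.
- spanner_grip (a point): Loose T-shaped steel pin spanner, 0.28 kg, on three legs that point down. This point: on its blue handle, half-way up, 23 mm above the leg tips, a good place to hold. The handle is 16 mm wide, 18 mm high and runs along x from the head (x = -85 mm from here) to x = +74 mm. Head: cross bar 80 mm along y, 18 by 18 mm. With its prongs in the holes it rests on the ring by itself.
- prong_a (a point): Centre of the lower tip of one prong under the spanner's head, 9 mm in diameter with a tapered tip, 14.5 mm long; at x = -85, y = +30, z = -23 mm from spanner_grip in the spanner's frame.
- prong_b (a point): The same for the other prong, at y = -30 mm.
- foot (a point): Lower tip of the black rubber foot under the far end of the handle, 14 mm in diameter and as long as the prongs; x = +63, z = -23 mm from spanner_grip.
- mat: Fixed black rubber tool mat, 240 (x) by 120 (y) by 2 mm thick, on the table; origin: centre of its underside. The spanner begins on it.
- large1_c (a point): Large round red paint jar with a white lid, 60 mm in diameter and 50 mm high over all; may be absent. This point: its centre, half-way up; z up when it stands.
- large2_c (a point): Large round blue paint jar with a white lid, 60 mm in diameter and 50 mm high over all; may be absent. This point: its centre, half-way up; z up when it stands.
- large3_c (a point): Large round yellow paint jar with a white lid, 60 mm in diameter and 50 mm high over all; may be absent. This point: its centre, half-way up; z up when it stands.
- small1_c (a point): Small round red paint jar with a white lid, 44 mm in diameter and 50 mm high over all; may be absent. This point: its centre, half-way up; z up when it stands.
- small2_c (a point): Small round blue paint jar with a white lid, 44 mm in diameter and 50 mm high over all; may be absent. This point: its centre, half-way up; z up when it stands.
- small3_c (a point): Small round yellow paint jar with a white lid, 44 mm in diameter and 50 mm high over all; may be absent. This point: its centre, half-way up; z up when it stands.
- tub: Bystander: white and blue plastic tub, 84 mm across, 100 mm high; origin: centre of its underside.
- flask: Bystander: red-brown bottle, 56 mm across, 130 mm high; origin: centre of its underside.
- palette: Bystander: white palette dish, 110 mm across, 18 mm high; origin: centre of its underside.
Not all that is in view belongs to the job. What is shaped like the part that bears large3_c but turquoise is not meant.

How it is judged:
On the way, in this order (a step that is already met when the one before it is completed fails the run):
1. both spanner prongs are down in the ring's two holes, the ring not yet turned (((horizontal distance between prong_a and hole_a below 0.006 m and z of each of prong_a, prong_b in the frame of ring_top below -0.006 m and horizontal distance between prong_b and hole_b below 0.006 m) or (horizontal distance between prong_a and hole_b below 0.006 m and z of each of prong_a, prong_b in the frame of ring_top below -0.006 m and horizontal distance between prong_b and hole_a below 0.006 m)) and value of joint ring below 0.45 rad), for 0.1 s.
2. the ring is turned home with both prongs still in its holes (((horizontal distance between prong_a and hole_a below 0.006 m and z of each of prong_a, prong_b in the frame of ring_top below -0.006 m and horizontal distance between prong_b and hole_b below 0.006 m) or (horizontal distance between prong_a and hole_b below 0.006 m and z of each of prong_a, prong_b in the frame of ring_top below -0.006 m and horizontal distance between prong_b and hole_a below 0.006 m)) and value of joint ring above 1.22 rad), for 0.1 s.
At the end, for the whole second after the job is handed in: The ring is within 0.1 rad of its stop; the spanner lies on its mat on all three legs (tips lower than 9 mm, prongs and grip point over the mat); every jar present stands upright (tilt under 0.15 rad) on the floor of its own channel (within 9 mm of the centre line, within 100 mm of the middle) (value of joint ring above 1.2 rad and x of spanner_grip in the frame of mat between -0.12 and 0.12 m and y of spanner_grip in the frame of mat between -0.06 and 0.06 m and x of prong_a in the frame of mat between -0.12 and 0.12 m and y of prong_a in the frame of mat between -0.06 and 0.06 m and x of prong_b in the frame of mat between -0.12 and 0.12 m and y of prong_b in the frame of mat between -0.06 and 0.06 m and height (world z) of each of prong_a, prong_b, foot below 0.009 m and x of large1_c in the frame of rack between -0.1 and 0.1 m and y of large1_c in the frame of rack between -0.0265 and -0.0085 m and z of large1_c in the frame of rack between 0.028 and 0.038 m and angle between each of large1_c, large2_c, large3_c, small1_c, small2_c, small3_c's own z axis and vertical below 0.15 rad and x of large2_c in the frame of rack between -0.1 and 0.1 m and y of large2_c in the frame of rack between -0.0265 and -0.0085 m and z of large2_c in the frame of rack between 0.028 and 0.038 m and x of large3_c in the frame of rack between -0.1 and 0.1 m and y of large3_c in the frame of rack between -0.0265 and -0.0085 m and z of large3_c in the frame of rack between 0.028 and 0.038 m and x of small1_c in the frame of rack between -0.1 and 0.1 m and y of small1_c in the frame of rack between -0.1315 and -0.1135 m and z of small1_c in the frame of rack between 0.028 and 0.038 m and x of small2_c in the frame of rack between -0.1 and 0.1 m and y of small2_c in the frame of rack between -0.1315 and -0.1135 m and z of small2_c in the frame of rack between 0.028 and 0.038 m and x of small3_c in the frame of rack between -0.1 and 0.1 m and y of small3_c in the frame of rack between -0.1315 and -0.1135 m and z of small3_c in the frame of rack between 0.028 and 0.038 m); the robot touches nothing.
It fails at once if a jar is set in the rack before the ring is locked (value of joint ring below 1.15 rad and ((x of large1_c in the frame of rack between -0.1 and 0.1 m and y of large1_c in the frame of rack between -0.15 and 0.02 m and z of large1_c in the frame of rack between 0.028 and 0.037 m) or (x of large2_c in the frame of rack between -0.1 and 0.1 m and y of large2_c in the frame of rack between -0.15 and 0.02 m and z of large2_c in the frame of rack between 0.028 and 0.037 m) or (x of large3_c in the frame of rack between -0.1 and 0.1 m and y of large3_c in the frame of rack between -0.15 and 0.02 m and z of large3_c in the frame of rack between 0.028 and 0.037 m) or (x of small1_c in the frame of rack between -0.1 and 0.1 m and y of small1_c in the frame of rack between -0.15 and 0.02 m and z of small1_c in the frame of rack between 0.028 and 0.037 m) or (x of small2_c in the frame of rack between -0.1 and 0.1 m and y of small2_c in the frame of rack between -0.15 and 0.02 m and z of small2_c in the frame of rack between 0.028 and 0.037 m) or (x of small3_c in the frame of rack between -0.1 and 0.1 m and y of small3_c in the frame of rack between -0.15 and 0.02 m and z of small3_c in the frame of rack between 0.028 and 0.037 m))).
It fails at once if the ring is turned without both prongs in its holes (not ((horizontal distance between prong_a and hole_a below 0.012 m and horizontal distance between prong_b and hole_b below 0.012 m and z of each of prong_a, prong_b in the frame of ring_top below 0.001 m) or (horizontal distance between prong_a and hole_b below 0.012 m and horizontal distance between prong_b and hole_a below 0.012 m and z of each of prong_a, prong_b in the frame of ring_top below 0.001 m)) and velocity of joint ring above 0.25 rad/s).
It fails at once if the tub, bottle or palette dish is pushed away (distance of any of tub, flask, palette from where it was at the start of the episode above 0.03 m).
Of large1, large2, large3, small1, small2, small3 only 4 to 6 are there at a start; the rules pass over those that are not, and their reading is None.
At some moment in a run one of large1, large2, large3, small1, small2, small3 may be knocked a few centimetres aside while the robot is not near it.
It also fails if it takes over 210 s, if anything falls off the work surface, if the arm or the gripper's body presses on something with over 40 N, if the wrist force passes 120 N, or if a joint passes its speed limit or range.

## Working session

There is one attempt and no reset: what is moved stays moved. The work goes in short steps, Python scripts to look and compute and a shell command to move; the robot and the scene stay as the last step left them, time stands still between calls to the robot, and variables do not carry over. Pictures are saved under pics/ and viewed, on a budget of 14 in all, crops included, one or two more only if the job needs it, and the job is handed in when it is done.

```bash
mkdir -p pics; cat > h.py <<'E'
import cv2,numpy as np
from cell import readout,camera,r
def save(c,n): cv2.imwrite('pics/'+n+'.png',c['image'])
def K(c):
    f=240/np.tan(np.radians(c['fovy'])/2); return f
def ray(c,u,v):
    R=cv2.Rodrigues(np.array(c['rvec'],float))[0]; t=np.array(c['tvec'],float).ravel()
    d=R.T@np.array([(u-c['cx'])/K(c),(v-c['cy'])/K(c),1.]); return -R.T@t,d
def onz(c,u,v,z):
    o,d=ray(c,u,v); return o+d*(z-o[2])/d[2]
def proj(c,p):
    R=cv2.Rodrigues(np.array(c['rvec'],float))[0]; q=R@np.array(p,float)+np.array(c['tvec'],float).ravel()
    return q[:2]/q[2]*K(c)+[c['cx'],c['cy']]
E
python3 - <<'E'
from h import *
import pickle
D={}
for n in('scene','side','wrist'):
    c=camera(n);save(c,n+'0');D[n]=c;print(n,c['fovy'],c['cx'],c['cy'],ray(c,320,240))
pickle.dump(D,open('c0.pkl','wb'))
print(readout.read_state())
E
```

```text
scene 55.01246846560817 314.0613901608973 235.49045219747205 (array([ 0.99737799, -0.30409719,  0.91785863]), array([-0.46516583,  0.28465454, -0.83836405]))
side 54.96247720062958 315.58750203390457 241.62421682591264 (array([0.48676923, 0.50652419, 0.71259676]), array([ 0.07418456, -0.66060253, -0.74713104]))
wrist 61.85320151973495 314.1704464077445 249.82350440818433 (array([ 0.23886841, -0.50000033,  0.38354254]), array([-0.26502126, -0.09559934, -0.95991543]))
{'time_s': 0.15, 'joints': array([-1.48431164e+00,  3.81040059e-01,  1.29798191e+00, -6.11462484e-07,
        1.46357177e+00, -2.15299004e-01]), 'joint_vel': array([ 0.00070132, -0.00088697, -0.00305861,  0.00111178,  0.00058998,
       -0.00141041]), 'effort': array([ 3.76530064e-03, -4.38080621e+01, -2.24615461e+01,  7.13559729e-02,
        3.43165558e-02, -8.17239925e-05]), 'eef_pos': array([ 0.16346033, -0.5250189 ,  0.30231553]), 'tool_rot': array([-3.14061455e+00, -2.13276915e-04,  3.01783656e-01]), 'wrist_force': array([-0.67451521, -0.84775678, -0.29832675]), 'torque': array([ 0.10096046,  0.01268492, -0.01709714]), 'width': 0.08835053984289015}
```

View pics/scene0.png

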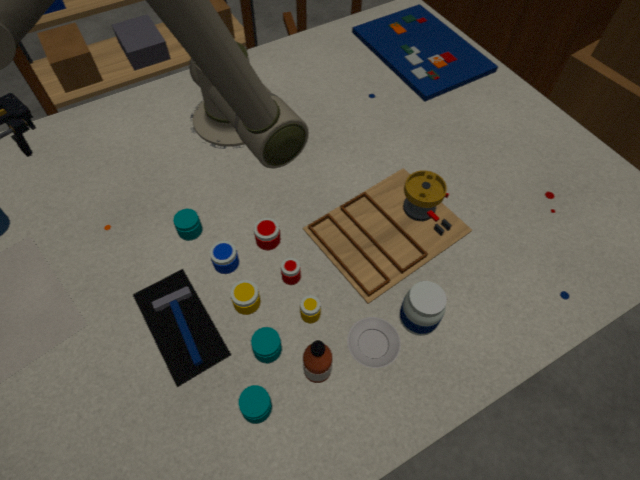

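View pics/side0.png

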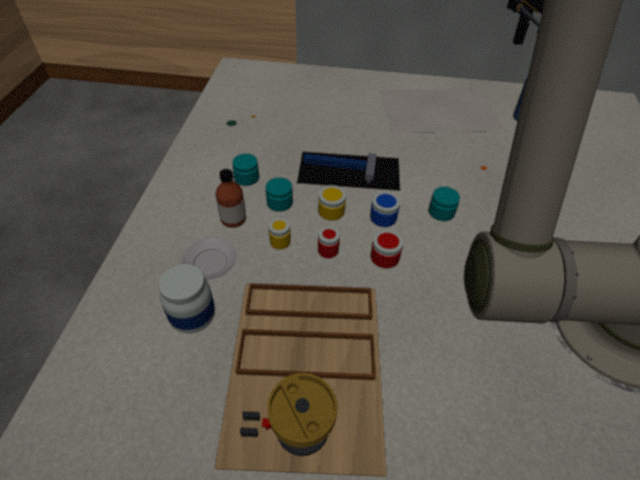

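```bash
python3 - <<'E'
from h import *
import pickle
D=pickle.load(open('c0.pkl','rb'))
s,d=D['scene'],D['side']
P=lambda c,u,v,z:np.round(onz(c,u,v,z),4)
for n,a,b,z in [('L1r',(267,227),(387,242),.05),('L2b',(224,251),(385,203),.05),('L3y',(244,291),(332,196),.05),('s1',(290,266),(329,235),.05),('s3',(310,303),(280,228),.05),
 ('ring',(425,185),(302,405),.095),('tab',(446,195),(266,424),.085),('head',(171,299),(371,167),.034),('hend',(197,361),(305,159),.025),
 ('T1',(186,216),(445,197),.05),('T2',(266,337),(279,187),.05),('T3',(255,397),(245,163),.05),('flaskcap',(318,347),(227,175),.13),('tub',(427,295),(184,285),.1),('pal',(374,343),(210,257),.015)]:
    print(n,P(s,*a,z),P(d,*b,z))
for uv in [(405,170),(470,231),(371,298),(304,230)]: print('rack',P(s,*uv,.008))
for uv in [(219,470),(385,471),(377,286),(249,284)]: print('rackside',P(d,*uv,.008))
for uv in [(134,294),(183,270),(230,355),(180,384)]: print('mat',P(s,*uv,.002))
for uv in [(298,184),(303,153),(400,188),(399,158)]: print('matside',P(d,*uv,.002))
for n,c,z in (('scene',s,.095),('side',d,.095)):
    im=c['image'];x=(slice(150,230),slice(390,470)) if n=='scene' else (slice(350,470),slice(220,350))
    cv2.imwrite(f'pics/ring_{n}.png',cv2.resize(im[x],None,fx=4,fy=4,interpolation=2))
a=cv2.imread('pics/ring_scene.png');b=cv2.imread('pics/ring_side.png')
b=cv2.resize(b,(400,370));a=cv2.resize(a,(370,370));cv2.imwrite('pics/rings.png',np.hstack([a,b]))
E
```

```text
L1r [ 0.4248 -0.0966  0.05  ] [ 0.4247 -0.0947  0.05  ]
L2b [ 0.4351 -0.208   0.05  ] [ 0.4335 -0.2026  0.05  ]
L3y [ 0.5464 -0.2116  0.05  ] [ 0.5447 -0.2058  0.05  ]
s1 [ 0.5414 -0.0997  0.05  ] [ 0.5371 -0.095   0.05  ]
s3 [ 0.6391 -0.1056  0.05  ] [ 0.6345 -0.0981  0.05  ]
ring [0.531  0.2625 0.095 ] [0.5308 0.2617 0.095 ]
tab [0.5733 0.293  0.085 ] [0.5751 0.2906 0.085 ]
head [ 0.4784 -0.3513  0.034 ] [ 0.4694 -0.3342  0.034 ]
hend [ 0.6264 -0.3545  0.025 ] [ 0.6253 -0.3491  0.025 ]
T1 [ 0.3032 -0.2458  0.05  ] [ 0.3089 -0.2414  0.05  ]
T2 [ 0.6596 -0.2171  0.05  ] [ 0.6599 -0.2154  0.05  ]
T3 [ 0.7526 -0.2863  0.05  ] [ 0.7509 -0.2818  0.05  ]
flaskcap [ 0.7532 -0.1537  0.13  ] [ 0.7442 -0.1457  0.13  ]
tub [0.7594 0.0906 0.1   ] [0.7525 0.097  0.1   ]
pal [ 0.7671 -0.0287  0.015 ] [ 0.7618 -0.0323  0.015 ]
rack [0.4149 0.3083 0.008 ]
rack [0.6489 0.3282 0.008 ]
rack [0.6776 0.0249 0.008 ]
rack [ 0.4489 -0.0139  0.008 ]
rackside [0.6377 0.337  0.008 ]
rackside [0.4051 0.3033 0.008 ]
rackside [ 0.4347 -0.0187  0.008 ]
rackside [0.6732 0.0143 0.008 ]
mat [ 0.4075 -0.4192  0.002 ]
mat [ 0.4042 -0.304   0.002 ]
mat [ 0.6387 -0.2929  0.002 ]
mat [ 0.6432 -0.4021  0.002 ]
matside [ 0.6313 -0.2849  0.002 ]
matside [ 0.6386 -0.4001  0.002 ]
matside [ 0.3977 -0.3095  0.002 ]
matside [ 0.4028 -0.4197  0.002 ]
```

View pics/rings.png

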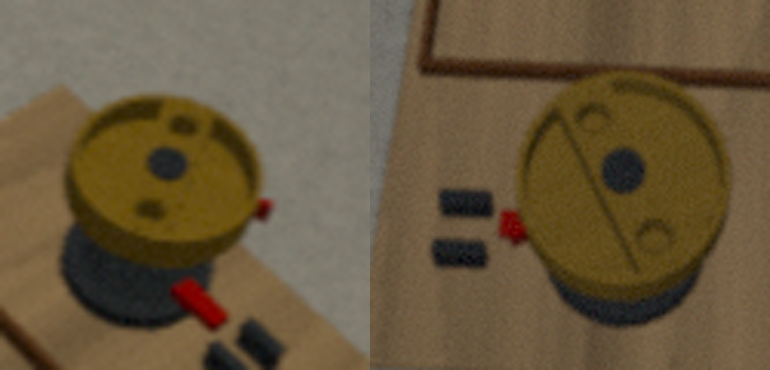

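View pics/wrist0.png

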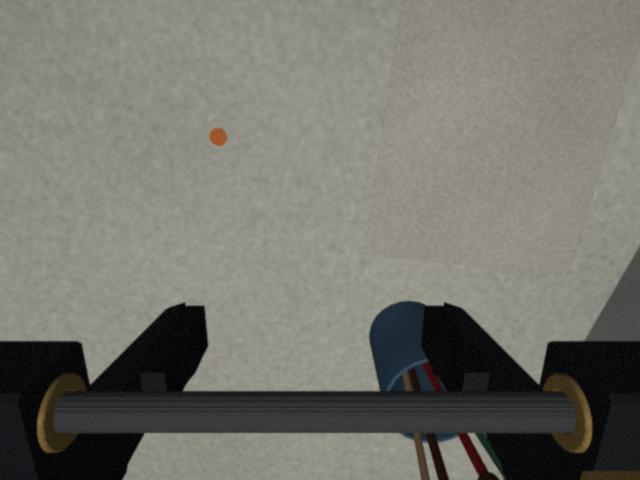

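The pictures show five jars: large red, blue and yellow, and small red and yellow. The ring's tab points at about 37° in world and the spanner lies on its mat. I'll move above the spanner with the wrist camera on the head side.

```bash

m='x'; python3 -m pendant '[{"jaw":0,"delta_pos":[4.27,-0.52,0],"roll":0},{"jaw":0,"delta_pos":[4.27,-0.52,0],"roll":0},{"jaw":0,"delta_pos":[4.27,-0.52,0],"roll":0},{"jaw":0,"delta_pos":[4.27,-0.52,0],"roll":0},{"jaw":0,"delta_pos":[4.27,-0.52,0],"roll":0}]'
python3 -m pendant '[{"jaw":0,"delta_pos":[4.27,-0.52,0],"roll":0},{"jaw":0,"delta_pos":[4.27,-0.52,0],"roll":0},{"jaw":0,"delta_pos":[4.27,-0.52,0],"roll":0},{"jaw":0,"delta_pos":[4.27,-0.52,0],"roll":0},{"jaw":0,"delta_pos":[4.27,-0.52,0],"roll":0}]'
python3 -m pendant '[{"jaw":0,"delta_pos":[0,0,0],"roll":-10.6},{"jaw":0,"delta_pos":[0,0,0],"roll":-10.6},{"jaw":0,"delta_pos":[0,0,0],"roll":-10.6},{"jaw":0,"delta_pos":[0,0,0],"roll":-10.6},{"jaw":0,"delta_pos":[0,0,0],"roll":-10.6}]'
python3 -m pendant '[{"jaw":0,"delta_pos":[0,0,0],"roll":-10.6},{"jaw":0,"delta_pos":[0,0,0],"roll":-10.6},{"jaw":0,"delta_pos":[0,0,0],"roll":-10.6},{"jaw":0,"delta_pos":[0,0,0],"roll":-10.6},{"jaw":0,"delta_pos":[0,0,0],"roll":-10.6}]'
python3 -m pendant '[{"jaw":0,"delta_pos":[0,0,0],"roll":-10.6},{"jaw":0,"delta_pos":[0,0,0],"roll":-10.6},{"jaw":0,"delta_pos":[0,0,0],"roll":-10.6},{"jaw":0,"delta_pos":[0,0,0],"roll":-10.6},{"jaw":0,"delta_pos":[0,0,0],"roll":-10.6}]'
python3 - <<'E'
from h import *
import pickle
s=readout.read_state();print(s['eef_pos'],s['tool_rot'],s['joints'],s['time_s'])
c=camera('wrist');save(c,'w1');pickle.dump(c,open('w1.pkl','wb'))
E
```

```text
time_s: 0.78
eef_pos: [0.3608, -0.4361, 0.3026]
tool_rot: [-3.141, 0.0, 0.302]
wrist_force: [0.4, -0.5, 1.1]
width: 0.0878
time_s: 1.4
eef_pos: [0.5569, -0.3478, 0.3024]
tool_rot: [-3.141, 0.0, 0.302]
wrist_force: [0.8, -0.3, -0.2]
width: 0.088
time_s: 2.02
eef_pos: [0.5557, -0.3485, 0.3023]
tool_rot: [-3.141, -0.0, 1.233]
wrist_force: [0.7, -0.6, -0.4]
width: 0.0885
time_s: 2.65
eef_pos: [0.5557, -0.3485, 0.3023]
tool_rot: [-3.141, -0.001, 2.158]
wrist_force: [0.6, 0.0, -0.1]
width: 0.0881
time_s: 3.28
eef_pos: [0.5557, -0.3485, 0.3023]
tool_rot: [3.141, -0.001, 3.083]
wrist_force: [-0.1, -0.0, -0.4]
width: 0.0877
[ 0.55568547 -0.34851509  0.30231786] [ 3.14102860e+00 -6.80723077e-04  3.08297574e+00] [-7.40274480e-01  5.74363694e-01  9.66978089e-01  9.09840713e-06
  1.60113487e+00 -2.25245343e+00] 3.275
```

View pics/w1.png

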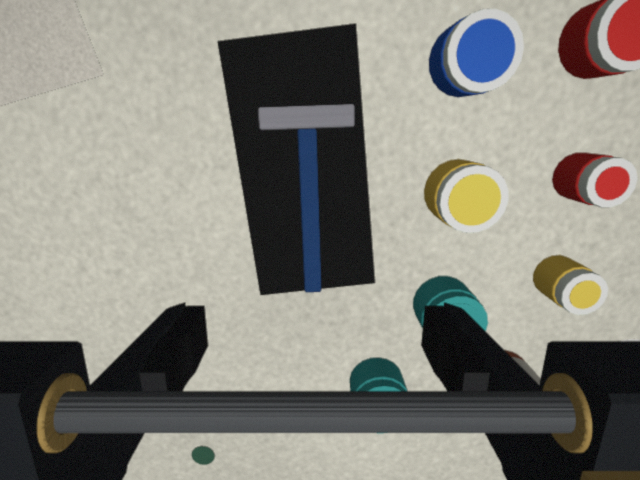

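```bash
python3 - <<'E'
from h import *
import pickle
c=pickle.load(open('w1.pkl','rb'));im=c['image'];hsv=cv2.cvtColor(im,cv2.COLOR_BGR2HSV)
def blob(m,box):
    z=np.zeros(m.shape,np.uint8);x0,x1,y0,y1=box;z[y0:y1,x0:x1]=m[y0:y1,x0:x1]*255
    z=cv2.morphologyEx(z,cv2.MORPH_OPEN,np.ones((3,3)))
    return max(cv2.findContours(z,0,2)[0],key=cv2.contourArea)
H,S,V=[hsv[...,i].astype(int) for i in range(3)]
h=blob((S<60)&(V>80),(235,365,85,145)); hd=blob((H>95)&(H<130)&(S>100),(285,330,100,300))
for n,q in(('head',h),('handle',hd)):
    b=cv2.boxPoints(cv2.minAreaRect(q)); w=np.array([onz(c,*p,.034)[:2] for p in b]);print(n,b.round(1).tolist(),w.round(4).tolist(),w.mean(0).round(4))
print('cam',ray(c,0,0)[0])
for n,cc,bx in(('L2b',lambda:(H>100)&(H<130)&(S>120),(440,520,10,90)),('L3y',lambda:(H>18)&(H<35)&(S>80)&(V>150),(435,505,155,235)),('s1',lambda:((H<8)|(H>172))&(S>150)&(V>150),(590,638,150,215)),('s3',lambda:(H>18)&(H<35)&(S>80)&(V>150),(560,610,265,315))):
    q=blob(cc(),bx);(u,v),*_=cv2.fitEllipse(q);print(n,round(u),round(v),onz(c,u,v,.05).round(4))
E
```

```text
head [[258.29998779296875, 107.0999984741211], [352.8999938964844, 103.5999984741211], [353.79998779296875, 126.30000305175781], [259.20001220703125, 129.8000030517578]] [[0.4621, -0.3871], [0.464, -0.3093], [0.4819, -0.3091], [0.48, -0.3882]] [ 0.472  -0.3484]
handle [[296.5, 129.10000610351562], [316.29998779296875, 128.1999969482422], [323.5, 290.6000061035156], [303.70001220703125, 291.5]] [[0.4813, -0.357], [0.4815, -0.3404], [0.6289, -0.342], [0.6287, -0.3608]] [ 0.5551 -0.35  ]
cam [ 0.47641603 -0.34239383  0.3836901 ]
L2b 485 50 [ 0.4325 -0.2099  0.05  ]
L3y 474 199 [ 0.5463 -0.2113  0.05  ]
s1 612 183 [ 0.539  -0.0977  0.05  ]
s3 585 294 [ 0.6394 -0.1054  0.05  ]
```

```bash

python3 -m pendant '[{"jaw":0,"delta_pos":[0,0,0],"roll":-2.1},{"jaw":0,"delta_pos":[-0.03,-0.2,4.5],"roll":0},{"jaw":0,"delta_pos":[0,0,4.5],"roll":0},{"jaw":0,"delta_pos":[0,0,4.5],"roll":0},{"jaw":0,"delta_pos":[0,0,4.0],"roll":0}]'
python3 -m pendant '[{"jaw":0,"delta_pos":[0,0,3.5],"roll":0},{"jaw":0,"delta_pos":[0,0,2.05],"roll":0},{"jaw":0,"delta_pos":[0,0,0],"roll":0},{"jaw":1,"delta_pos":[0,0,0],"roll":0},{"jaw":1,"delta_pos":[0,0,0],"roll":0}]'
python3 -m pendant '[{"jaw":1,"delta_pos":[0,0,0],"roll":0},{"jaw":1,"delta_pos":[0,0,0],"roll":0},{"jaw":1,"delta_pos":[0,0,0],"roll":0},{"jaw":1,"delta_pos":[0,0,0],"roll":0},{"jaw":1,"delta_pos":[0,0,0],"roll":0}]'
python3 - <<'E'
from h import *
s,d=camera('scene'),camera('side')
P=lambda c,u,v,z=.095:onz(c,u,v,z)[:2].round(4)
print('holes',P(s,429.8,177),P(s,422.4,195),P(d,292.8,388),P(d,312.6,426.4),'ctr',P(s,426,185),P(d,301.9,405.2))
E
```

```text
time_s: 3.95
eef_pos: [0.5558, -0.3504, 0.1261]
tool_rot: [3.141, -0.001, 3.111]
wrist_force: [0.1, -0.4, -0.3]
width: 0.0885
time_s: 4.58
eef_pos: [0.5563, -0.3508, 0.0735]
tool_rot: [-3.14, 0.002, 3.113]
wrist_force: [-0.2, 0.2, -0.7]
width: 0.0704
time_s: 5.2
eef_pos: [0.556, -0.3506, 0.0722]
tool_rot: [3.142, -0.0, 3.113]
wrist_force: [-1.0, 0.3, 1.2]
width: 0.0203
holes [0.5172 0.2872] [0.5516 0.2392] [0.5474 0.2399] [0.5123 0.2879] ctr [0.5321 0.2645] [0.5309 0.262 ]
```

```bash

python3 -m pendant '[{"jaw":1,"delta_pos":[0,0,0],"roll":0},{"jaw":1,"delta_pos":[0,0,-1],"roll":0},{"jaw":1,"delta_pos":[0,0,-3],"roll":0},{"jaw":1,"delta_pos":[0,0,-4],"roll":0},{"jaw":1,"delta_pos":[0,0,-4],"roll":0}]'
python3 -m pendant '[{"jaw":1,"delta_pos":[0,0,-4],"roll":0},{"jaw":1,"delta_pos":[0,0,-3],"roll":0},{"jaw":1,"delta_pos":[-0.2,2,0],"roll":0},{"jaw":1,"delta_pos":[-0.5,4,0],"roll":0},{"jaw":1,"delta_pos":[-0.5,4.1,0],"roll":0}]'
python3 -m pendant '[{"jaw":1,"delta_pos":[-0.5,4.1,0],"roll":0},{"jaw":1,"delta_pos":[-0.5,4.1,0],"roll":0},{"jaw":1,"delta_pos":[-0.5,4.1,0],"roll":0},{"jaw":1,"delta_pos":[-0.5,4.1,0],"roll":0},{"jaw":1,"delta_pos":[-0.5,4.1,0],"roll":0}]'
python3 -m pendant '[{"jaw":1,"delta_pos":[-0.5,4.1,0],"roll":0},{"jaw":1,"delta_pos":[-0.5,4.1,0],"roll":0},{"jaw":1,"delta_pos":[-0.5,4.1,0],"roll":0},{"jaw":1,"delta_pos":[-0.5,4.1,0],"roll":0},{"jaw":1,"delta_pos":[-0.5,4.1,0],"roll":0}]'
python3 -m pendant '[{"jaw":1,"delta_pos":[-0.5,4.1,0],"roll":0},{"jaw":1,"delta_pos":[-0.5,4.1,0],"roll":0},{"jaw":1,"delta_pos":[0,1,0],"roll":-5.6},{"jaw":1,"delta_pos":[0,0,0],"roll":-10.6},{"jaw":1,"delta_pos":[0,0,0],"roll":-10.6}]'
python3 -m pendant '[{"jaw":1,"delta_pos":[0,0,0],"roll":-10.4},{"jaw":1,"delta_pos":[0,0,0],"roll":0},{"jaw":1,"delta_pos":[0,0,0],"roll":0},{"jaw":1,"delta_pos":[0,0,0],"roll":0},{"jaw":1,"delta_pos":[0,0,0],"roll":0}]'
python3 - <<'E'
from h import *
import pickle
s=readout.read_state();print(s['eef_pos'],s['tool_rot'],s['joints'],s['time_s'],s['width'])
c=camera('wrist');save(c,'w2');pickle.dump(c,open('w2.pkl','wb'))
E
```

```text
time_s: 5.92
eef_pos: [0.5558, -0.3503, 0.1938]
tool_rot: [3.141, -0.0, 3.114]
wrist_force: [0.7, -0.4, -2.5]
width: 0.0155
time_s: 6.55
eef_pos: [0.5704, -0.2474, 0.2603]
tool_rot: [3.139, -0.003, 3.114]
wrist_force: [1.1, 0.3, -2.9]
width: 0.0157
time_s: 7.18
eef_pos: [0.6007, -0.0429, 0.2605]
tool_rot: [3.14, -0.003, 3.114]
wrist_force: [0.7, 0.1, -2.2]
width: 0.0157
time_s: 7.8
eef_pos: [0.6311, 0.161, 0.2603]
tool_rot: [-3.141, -0.003, 3.114]
wrist_force: [0.6, -0.3, -3.3]
width: 0.0155
time_s: 8.43
eef_pos: [0.6435, 0.2515, 0.26]
tool_rot: [3.14, -0.004, -2.695]
wrist_force: [-0.5, -0.2, -2.7]
width: 0.0155
time_s: 9.05
eef_pos: [0.6448, 0.2502, 0.2622]
tool_rot: [3.141, -0.0, -2.521]
wrist_force: [-0.3, 0.3, -3.1]
width: 0.0159
[0.64479663 0.25021406 0.26216565] [ 3.14147670e+00 -4.21844982e-05 -2.52147771e+00] [ 1.99425823e-01  6.64669347e-01  9.10756472e-01  8.86156263e-05
  1.56625270e+00 -1.99148585e+00] 9.05 0.015884043239180336
```

View pics/w2.png

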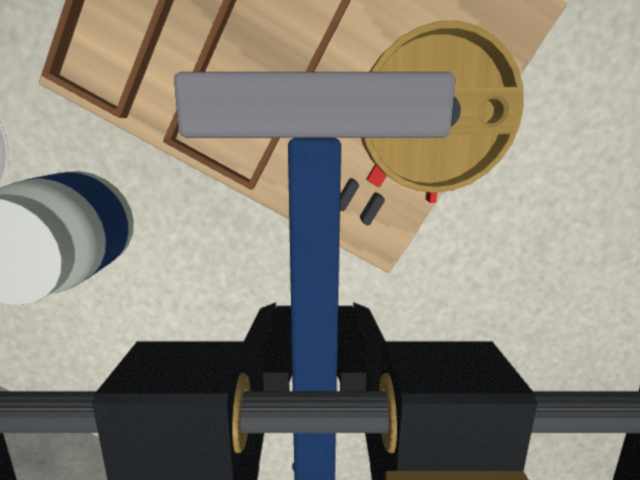

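```bash

python3 -m pendant '[{"jaw":1,"delta_pos":[0,-2,0],"roll":0},{"jaw":1,"delta_pos":[0,-2,0],"roll":0},{"jaw":1,"delta_pos":[0,0,0],"roll":0},{"jaw":1,"delta_pos":[0,0,0],"roll":0},{"jaw":1,"delta_pos":[0,0,0],"roll":0}]'
python3 - <<'E'
from h import *
import pickle
c=camera('wrist');pickle.dump(c,open('w3.pkl','wb'))
s=readout.read_state();p=s['eef_pos'];print(p,s['tool_rot'],ray(c,0,0)[0])
im=c['image'];hsv=cv2.cvtColor(im,cv2.COLOR_BGR2HSV);H,S,V=[hsv[...,i].astype(int) for i in range(3)]
z=(((S<60)&(V>70)&(V<190))*255).astype(np.uint8);z[:60]=0;z[150:]=0;z[:,:165]=0;z[:,475:]=0
z=cv2.morphologyEx(z,cv2.MORPH_OPEN,np.ones((5,5)))
q=max(cv2.findContours(z,0,2)[0],key=cv2.contourArea);b=cv2.boxPoints(cv2.minAreaRect(q));w=np.array([onz(c,*t,p[2]-.0377)[:2] for t in b]);print('head',b.round(1).tolist(),w.round(4).tolist(),w.mean(0))
m=(H>16)&(H<26)&(S>150)
z=(m*255).astype(np.uint8);cv2.imwrite('pics/m.png',z)
cv2.imwrite('pics/w3c.png',cv2.resize(np.vstack([im[:240,340:]]),None,fx=2.5,fy=2.5))
E
```

```text
time_s: 9.72
eef_pos: [0.6679, 0.2181, 0.2623]
tool_rot: [3.141, 0.0, -2.52]
wrist_force: [0.0, 0.6, -2.4]
width: 0.0155
[0.66788802 0.2181053  0.26238637] [ 3.14153223e+00  9.65786461e-05 -2.51981832e+00] [0.60327679 0.17345293 0.34362148]
head [[174.0, 72.0], [454.0, 72.0], [454.0, 138.0], [174.0, 138.0]] [[0.6151, 0.135], [0.5705, 0.1971], [0.5836, 0.2087], [0.6303, 0.1436]] [0.59985775 0.1711125 ]
```

View pics/w3c.png

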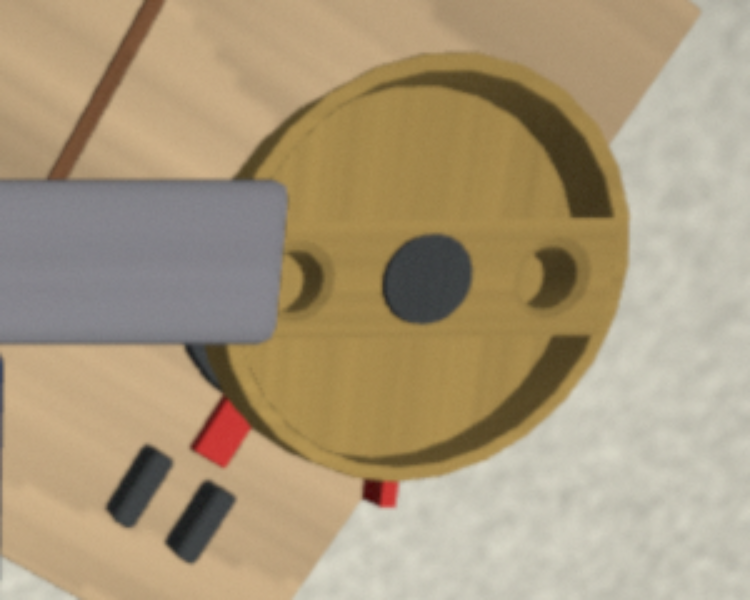

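```bash
python3 - <<'E'
from h import *
import pickle
c=pickle.load(open('w3.pkl','rb'));p=np.array([.66788,.2181]);yaw=-2.5198
P=lambda u,v,z=.095:onz(c,340+u/2.5,v/2.5,z)[:2]
a,b=P(553,277),P(294,278);print(a,b,(a+b)/2,np.linalg.norm(a-b),np.degrees(np.arctan2(*(a-b)[::-1]))-90)
print('cap',P(428,279)); 
e=P(553,218),P(553,336);print('bridge mid',(e[0]+e[1])/2,np.linalg.norm(e[0]-e[1]))
R=np.array([[np.cos(yaw),np.sin(yaw)],[np.sin(yaw),-np.cos(yaw)]])
# head edges individually at head top
zt=.2624-.0377
for uv in[(176,72),(455,72),(454,137),(178,137)]: print('headcorner tool xy',R@(onz(c,*uv,zt)[:2]-p))
for n,t in(('a',a),('b',b),('mid',(a+b)/2)): print(n,R@(t-p))
E
```

```text
[0.51388762 0.28806415] [0.54948441 0.23877942] [0.53168602 0.26342179] 0.06079569824747679 35.83938026974285
cap [0.5313115  0.26451584]
bridge mid [0.51404421 0.28822802] 0.02664409335517166
headcorner tool xy [ 0.09133489 -0.03623213]
headcorner tool xy [0.09134716 0.03990958]
headcorner tool xy [0.07425578 0.04146   ]
headcorner tool xy [ 0.07425485 -0.03745842]
a [0.08441683 0.14656887]
b [0.08419052 0.08577359]
mid [0.08430368 0.11617123]
```

```bash

python3 -m pendant '[{"jaw":1,"delta_pos":[0.08,2.45,0],"roll":-0.2},{"jaw":1,"delta_pos":[0,3,0],"roll":0},{"jaw":1,"delta_pos":[0,3,0],"roll":0},{"jaw":1,"delta_pos":[0,2,0],"roll":0},{"jaw":1,"delta_pos":[0,1,0],"roll":0}]'
python3 -m pendant '[{"jaw":1,"delta_pos":[0,0,3],"roll":0},{"jaw":1,"delta_pos":[0,0,3],"roll":0},{"jaw":1,"delta_pos":[0,0,2],"roll":0},{"jaw":1,"delta_pos":[0,0,0.7],"roll":0},{"jaw":1,"delta_pos":[0,0,0],"roll":0}]'
python3 - <<'E'
from h import *
import pickle
s=readout.read_state();print(s['eef_pos'],s['tool_rot'],s['wrist_force'])
a,b=camera('scene'),camera('side');pickle.dump((a,b),open('c4.pkl','wb'))
for c in(a,b): print(proj(c,(.532,.263,.1)))
A=[]
for c in(a,b):
    u,v=proj(c,(.532,.263,.1)).astype(int);A.append(cv2.resize(c['image'][max(v-50,0):v+50,u-50:u+50],(400,400),interpolation=2))
cv2.imwrite('pics/p4.png',np.hstack(A))
E
```

```text
time_s: 10.4
eef_pos: [0.5996, 0.3115, 0.2625]
tool_rot: [-3.142, 0.0, -2.515]
wrist_force: [1.0, -0.5, -1.6]
width: 0.0156
time_s: 11.02
eef_pos: [0.6008, 0.31, 0.1754]
tool_rot: [-3.141, 0.0, -2.517]
wrist_force: [0.4, 0.5, -2.3]
width: 0.0155
[0.60082873 0.31000113 0.17543825] [-3.14147103e+00  1.28642307e-04 -2.51717773e+00] [ 0.38633646  0.48966848 -2.27277615]
[425.88263711 183.82067873]
[300.96642124 404.34754782]
```

View pics/p4.png

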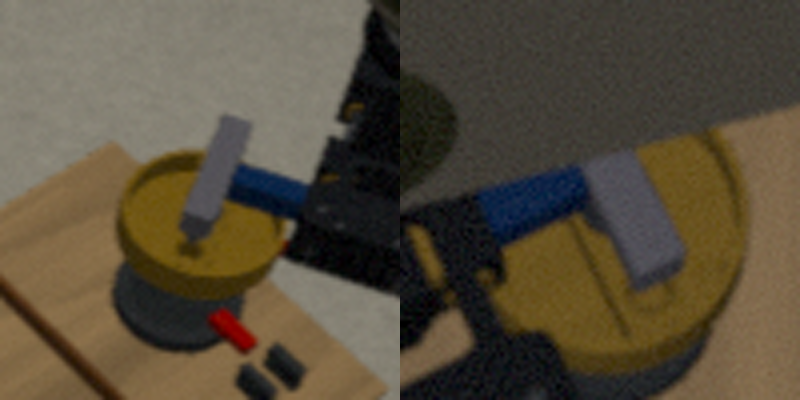

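```bash

python3 -m pendant '[{"jaw":1,"delta_pos":[0,0,0.5],"roll":0},{"jaw":1,"delta_pos":[0,0,0.4],"roll":0},{"jaw":1,"delta_pos":[0,0,0.3],"roll":0},{"jaw":1,"delta_pos":[0,0,0.2],"roll":0},{"jaw":1,"delta_pos":[0,0,0],"roll":0}]'
```

```text
time_s: 11.75
eef_pos: [0.6006, 0.3101, 0.1611]
tool_rot: [3.141, -0.0, -2.517]
wrist_force: [-0.1, -0.5, -2.8]
width: 0.0154
```

```bash

python3 -m pendant '[{"jaw":1,"delta_pos":[0,0,0.3],"roll":0},{"jaw":1,"delta_pos":[0,0,0.3],"roll":0},{"jaw":1,"delta_pos":[0,0,0.2],"roll":0},{"jaw":1,"delta_pos":[0,0,0],"roll":0},{"jaw":1,"delta_pos":[0,0,0],"roll":0}]'
python3 - <<'E'
from h import *
s=readout.read_state();print(s['eef_pos'],s['tool_rot'],s['wrist_force'],s['torque'])
A=[]
for c in(camera('scene'),camera('side')):
    u,v=proj(c,(.532,.263,.1)).astype(int);A.append(cv2.resize(c['image'][max(v-50,0):v+50,u-50:u+50],(400,400),interpolation=2))
cv2.imwrite('pics/p5.png',np.hstack(A))
E
```

```text
time_s: 12.38
eef_pos: [0.6006, 0.3101, 0.1533]
tool_rot: [-3.142, 0.0, -2.517]
wrist_force: [0.2, -0.0, -1.4]
width: 0.0154
[0.60063599 0.31013249 0.15333255] [-3.14155497e+00  1.59978494e-04 -2.51690274e+00] [ 0.19948477 -0.02812333 -1.38481403] [ 0.17023924 -0.20763159  0.00849412]
```

View pics/p5.png

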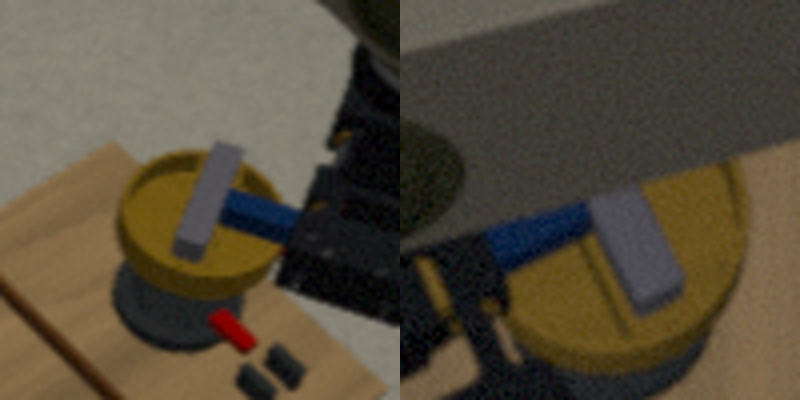

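```bash

python3 -m pendant '[{"jaw":1,"delta_pos":[0.01,-0.425,0],"roll":2.86},{"jaw":1,"delta_pos":[0.01,-0.425,0],"roll":2.86},{"jaw":1,"delta_pos":[0.01,-0.425,0],"roll":2.86},{"jaw":1,"delta_pos":[0.01,-0.425,0],"roll":2.86},{"jaw":1,"delta_pos":[0.01,-0.425,0],"roll":2.86}]'
python3 -m pendant '[{"jaw":1,"delta_pos":[0.01,-0.425,0],"roll":2.86},{"jaw":1,"delta_pos":[0.01,-0.425,0],"roll":2.86},{"jaw":1,"delta_pos":[0.01,-0.425,0],"roll":2.86},{"jaw":1,"delta_pos":[0.01,-0.425,0],"roll":2.86},{"jaw":1,"delta_pos":[0.01,-0.425,0],"roll":2.86}]'
python3 -c "
from h import *
s=readout.read_state();p=s['eef_pos'];y=s['tool_rot'][2];print(s['torque'],s['wrist_force'],'axis',p[0]+.085*np.cos(y),p[1]+.085*np.sin(y))"
```

```text
time_s: 13.1
eef_pos: [0.6103, 0.2918, 0.1531]
tool_rot: [3.141, -0.001, -2.768]
wrist_force: [-3.8, 1.8, -2.9]
width: 0.0154
time_s: 13.72
eef_pos: [0.6153, 0.2714, 0.1531]
tool_rot: [3.141, -0.002, -3.017]
wrist_force: [-3.7, 1.4, -3.4]
width: 0.0157
[0.49809034 0.24218438 0.00154132] [-3.6894995   1.3704898  -3.39545879] axis 0.5309964383080102 0.26088931810938265
```

```bash

python3 -m pendant '[{"jaw":1,"delta_pos":[0.01,-0.425,0],"roll":2.86},{"jaw":1,"delta_pos":[0.01,-0.425,0],"roll":2.86},{"jaw":1,"delta_pos":[0.01,-0.425,0],"roll":2.86},{"jaw":1,"delta_pos":[0.01,-0.425,0],"roll":2.86},{"jaw":1,"delta_pos":[0.01,-0.425,0],"roll":2.86}]'
python3 -m pendant '[{"jaw":1,"delta_pos":[0.01,-0.425,0],"roll":2.86},{"jaw":1,"delta_pos":[0.01,-0.425,0],"roll":2.86},{"jaw":1,"delta_pos":[0.01,-0.425,0],"roll":2.86},{"jaw":1,"delta_pos":[0.01,-0.425,0],"roll":2.86},{"jaw":1,"delta_pos":[0.01,-0.425,0],"roll":2.86}]'
python3 -c "
from h import *
s=readout.read_state();p=s['eef_pos'];y=s['tool_rot'][2];print(s['torque'],s['wrist_force'],'axis',p[0]+.085*np.cos(y),p[1]+.085*np.sin(y))"
python3 -m pendant '[{"jaw":1,"delta_pos":[0,-0.255,0],"roll":1.72},{"jaw":1,"delta_pos":[0,-0.255,0],"roll":1.72},{"jaw":1,"delta_pos":[0,-0.255,0],"roll":1.72},{"jaw":1,"delta_pos":[0,0,0],"roll":0},{"jaw":1,"delta_pos":[0,0,0],"roll":0}]'
python3 - <<'E'
from h import *
s=readout.read_state();p=s['eef_pos'];y=s['tool_rot'][2];print(s['torque'],s['wrist_force'],'axis',p[0]+.085*np.cos(y),p[1]+.085*np.sin(y))
A=[]
for c in(camera('scene'),camera('side')):
    u,v=proj(c,(.532,.263,.1)).astype(int);A.append(cv2.resize(c['image'][max(v-50,0):v+50,u-50:u+50],(400,400),interpolation=2))
cv2.imwrite('pics/p6.png',np.hstack(A))
E
```

```text
time_s: 14.35
eef_pos: [0.6152, 0.2505, 0.153]
tool_rot: [3.141, -0.003, 3.016]
wrist_force: [-4.1, 4.3, -2.7]
width: 0.0155
time_s: 14.98
eef_pos: [0.6098, 0.2302, 0.1529]
tool_rot: [3.141, -0.003, 2.767]
wrist_force: [-4.6, 5.4, -3.2]
width: 0.0157
[ 0.9930988   0.41861872 -0.03196746] [-4.57882942  5.41178616 -3.20530853] axis 0.5306569317790916 0.26132252869809675
time_s: 15.6
eef_pos: [0.6067, 0.2233, 0.1529]
tool_rot: [3.141, -0.004, 2.678]
wrist_force: [-5.3, 5.6, -3.1]
width: 0.0157
[ 0.83810485  0.47917128 -0.04515107] [-5.32387003  5.55186929 -3.09963693] axis 0.530667053208076 0.26130754017553076
```

View pics/p6.png

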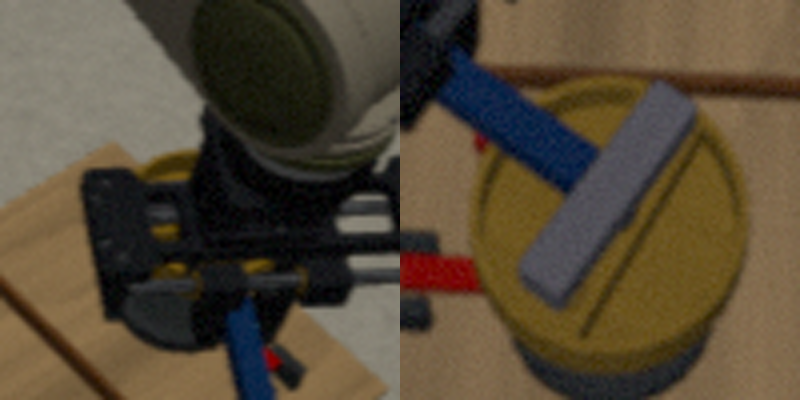

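```bash

python3 -m pendant '[{"jaw":1,"delta_pos":[0.05,-0.255,0],"roll":1.72},{"jaw":1,"delta_pos":[0.05,-0.255,0],"roll":1.72},{"jaw":1,"delta_pos":[0,0,0],"roll":0},{"jaw":1,"delta_pos":[0,0,0],"roll":0},{"jaw":1,"delta_pos":[0,0,0],"roll":0}]'
python3 -m pendant '[{"jaw":1,"delta_pos":[0,-0.255,0],"roll":1.72},{"jaw":1,"delta_pos":[0,-0.255,0],"roll":1.72},{"jaw":1,"delta_pos":[0,0,0],"roll":0},{"jaw":1,"delta_pos":[0,0,0],"roll":0},{"jaw":1,"delta_pos":[0,0,0],"roll":0}]'
python3 -c "
from h import *
s=readout.read_state();print(s['torque'],s['joints'])"
```

```text
time_s: 16.32
eef_pos: [0.604, 0.219, 0.1531]
tool_rot: [3.141, -0.002, 2.618]
wrist_force: [-1.5, 4.5, -3.1]
width: 0.0156
time_s: 16.95
eef_pos: [0.6013, 0.2147, 0.1531]
tool_rot: [3.141, -0.002, 2.558]
wrist_force: [-2.6, 4.4, -3.7]
width: 0.0158
[ 0.68795293  0.13756134 -0.10408988] [ 0.15735574  0.66450831  1.24520469  0.00188267  1.23330641 -0.83068636]
```

```bash

python3 -m pendant '[{"jaw":1,"delta_pos":[0,-0.255,0],"roll":1.72},{"jaw":1,"delta_pos":[0,0,0],"roll":0},{"jaw":1,"delta_pos":[0,0,0],"roll":0},{"jaw":1,"delta_pos":[0,0,0],"roll":0},{"jaw":1,"delta_pos":[0,0,0],"roll":0}]'
python3 -m pendant '[{"jaw":1,"delta_pos":[0,-0.255,0],"roll":1.72},{"jaw":1,"delta_pos":[0,0,0],"roll":0},{"jaw":1,"delta_pos":[0,0,0],"roll":0},{"jaw":1,"delta_pos":[0,0,0],"roll":0},{"jaw":1,"delta_pos":[0,0,0],"roll":0}]'
python3 -m pendant '[{"jaw":1,"delta_pos":[0,-0.255,0],"roll":1.72},{"jaw":1,"delta_pos":[0,0,0],"roll":0},{"jaw":1,"delta_pos":[0,0,0],"roll":0},{"jaw":1,"delta_pos":[0,0,0],"roll":0},{"jaw":1,"delta_pos":[0,0,0],"roll":0}]'
```

```text
time_s: 17.58
eef_pos: [0.5999, 0.2126, 0.1531]
tool_rot: [3.141, -0.002, 2.528]
wrist_force: [-2.3, 5.4, -3.8]
width: 0.0155
time_s: 18.2
eef_pos: [0.5989, 0.2115, 0.1533]
tool_rot: [3.139, -0.002, 2.499]
wrist_force: [0.6, 10.7, -4.0]
width: 0.0157
time_s: 18.82
eef_pos: [0.5982, 0.2108, 0.1539]
tool_rot: [3.134, -0.001, 2.47]
wrist_force: [4.8, 18.3, -4.0]
width: 0.0156
```

```bash

python3 -m pendant '[{"jaw":1,"delta_pos":[0,0.15,0],"roll":-1},{"jaw":1,"delta_pos":[0,0.15,0],"roll":-1},{"jaw":1,"delta_pos":[0,0.1,0],"roll":-0.8},{"jaw":1,"delta_pos":[0,0,0],"roll":0},{"jaw":1,"delta_pos":[0,0,0],"roll":0}]'
python3 -c "
from h import *
s=readout.read_state();print(s['torque'],s['wrist_force'])"
```

```text
time_s: 19.45
eef_pos: [0.5994, 0.212, 0.1531]
tool_rot: [3.141, -0.003, 2.517]
wrist_force: [-2.5, 6.9, -3.5]
width: 0.0157
[ 1.03881706  0.16494164 -0.11864841] [-2.46166298  6.93908907 -3.47578772]
```

```bash

python3 -m pendant '[{"jaw":1,"delta_pos":[0.03,0.12,0],"roll":-0.8},{"jaw":1,"delta_pos":[0,0,0],"roll":0},{"jaw":1,"delta_pos":[0,0,0],"roll":0},{"jaw":1,"delta_pos":[0,0,0],"roll":0},{"jaw":1,"delta_pos":[0,0,0],"roll":0}]'
python3 -m pendant '[{"jaw":1,"delta_pos":[0,0,-0.3],"roll":0},{"jaw":1,"delta_pos":[0,0,-0.5],"roll":0},{"jaw":1,"delta_pos":[0,0,-0.5],"roll":0},{"jaw":1,"delta_pos":[0,0,-0.6],"roll":0},{"jaw":1,"delta_pos":[0,0,-0.6],"roll":0}]'
python3 -m pendant '[{"jaw":1,"delta_pos":[0,0,-2],"roll":0},{"jaw":1,"delta_pos":[0,0,-3],"roll":0},{"jaw":1,"delta_pos":[0,0,-3],"roll":0},{"jaw":1,"delta_pos":[0,0,0],"roll":0},{"jaw":1,"delta_pos":[0,0,0],"roll":0}]'
python3 - <<'E'
from h import *
import pickle
d=camera('side');w=camera('wrist');pickle.dump((d,w),open('c7.pkl','wb'))
u,v=proj(d,(.532,.263,.1)).astype(int);cv2.imwrite('pics/p7.png',np.hstack([cv2.resize(d['image'][v-70:v+70,u-90:u+50],(400,400),interpolation=2),cv2.resize(w['image'],None,fx=.625,fy=.625)[:400]]) if 0 else np.hstack([cv2.resize(d['image'][v-70:v+70,u-90:u+50],(360,360),interpolation=2),cv2.resize(w['image'],(440,360))]))
E
```

```text
time_s: 20.08
eef_pos: [0.6001, 0.2126, 0.1532]
tool_rot: [3.141, -0.002, 2.531]
wrist_force: [-2.2, 6.0, -4.0]
width: 0.0157
time_s: 20.7
eef_pos: [0.5979, 0.2147, 0.1762]
tool_rot: [-3.141, -0.01, 2.532]
wrist_force: [-9.1, 18.4, -14.9]
width: 0.0155
time_s: 21.32
eef_pos: [0.6003, 0.2116, 0.2569]
tool_rot: [-3.14, -0.001, 2.53]
wrist_force: [0.4, 0.4, -3.5]
width: 0.0156
```

View pics/p7.png

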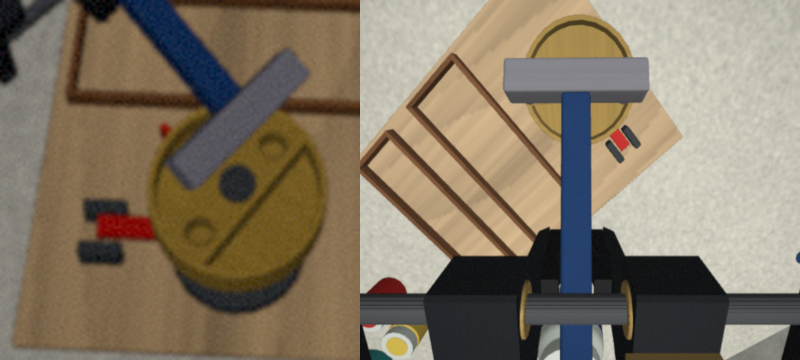

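```bash
python3 - <<'E'
from h import *
import pickle
d,w=pickle.load(open('c7.pkl','rb'));u,v=proj(d,(.532,.263,.1)).astype(int)
f=lambda a,b:onz(d,u-90+a/2.571,v-70+b/2.571,.095)[:2]
a,b=f(272,147),f(200,232);print(a,b,(a+b)/2,np.degrees(np.arctan2(*(a-b)[::-1])),'was 125.8')
E
python3 -m pendant '[{"jaw":1,"delta_pos":[0,0,0],"roll":-6},{"jaw":1,"delta_pos":[0,0,0],"roll":-8},{"jaw":1,"delta_pos":[0,0,0],"roll":-8},{"jaw":1,"delta_pos":[0,0,0],"roll":-8},{"jaw":1,"delta_pos":[0,0,0],"roll":-3.4}]'
python3 -m pendant '[{"jaw":1,"delta_pos":[0.2,-3,0],"roll":0},{"jaw":1,"delta_pos":[0.2,-4,0],"roll":0},{"jaw":1,"delta_pos":[0.2,-4,0],"roll":0},{"jaw":1,"delta_pos":[0.2,-4,0],"roll":0},{"jaw":1,"delta_pos":[0.2,-4,0],"roll":0}]'
python3 -m pendant '[{"jaw":1,"delta_pos":[0.2,-4,0],"roll":0},{"jaw":1,"delta_pos":[0.2,-4,0],"roll":0},{"jaw":1,"delta_pos":[0.2,-4,0],"roll":0},{"jaw":1,"delta_pos":[0.2,-4,0],"roll":0},{"jaw":1,"delta_pos":[0.2,-4,0],"roll":0}]'
python3 -m pendant '[{"jaw":1,"delta_pos":[0.2,-4,0],"roll":0},{"jaw":1,"delta_pos":[0.2,-4,0],"roll":0},{"jaw":1,"delta_pos":[0.2,-4,0],"roll":0},{"jaw":1,"delta_pos":[0.2,-4,0],"roll":0},{"jaw":1,"delta_pos":[0,-1.3,0],"roll":0}]'
python3 - <<'E'
from h import *
import pickle
w=camera('wrist');pickle.dump(w,open('w8.pkl','wb'));save(w,'w8')
s=readout.read_state();print(s['eef_pos'],s['tool_rot'])
E
```

```text
[0.51509335 0.239559  ] [0.54516833 0.29002154] [0.53013084 0.26479027] -120.79436875699182 was 125.8
time_s: 22.05
eef_pos: [0.6004, 0.2117, 0.257]
tool_rot: [-3.141, -0.002, 3.116]
wrist_force: [-0.6, 0.9, -3.2]
width: 0.016
time_s: 22.68
eef_pos: [0.5849, 0.0209, 0.2572]
tool_rot: [3.141, -0.002, 3.113]
wrist_force: [-0.1, 0.1, -3.4]
width: 0.0155
time_s: 23.3
eef_pos: [0.5692, -0.1787, 0.2572]
tool_rot: [3.141, -0.001, 3.113]
wrist_force: [1.0, -0.1, -3.8]
width: 0.0156
time_s: 23.92
eef_pos: [0.5561, -0.3522, 0.2567]
tool_rot: [3.14, -0.002, 3.111]
wrist_force: [0.5, 0.1, -3.2]
width: 0.0158
[ 0.55619112 -0.3525432   0.25678807] [ 3.14075109e+00 -1.35271227e-03  3.11122307e+00]
```

View pics/w8.png

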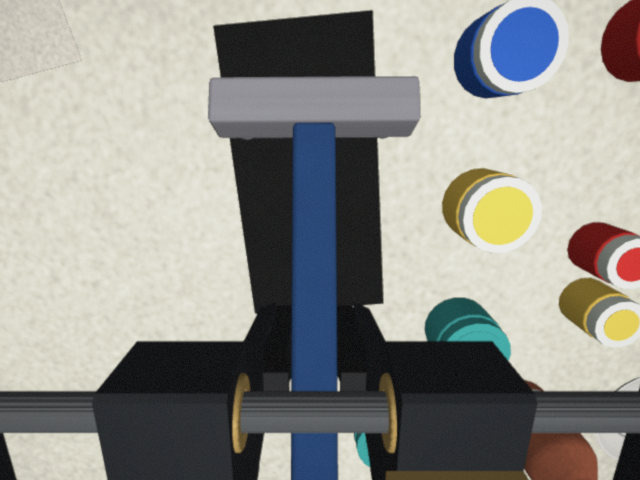

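```bash
python3 - <<'E'
from h import *
import pickle
a,b=camera('scene'),camera('side');pickle.dump((a,b),open('c9.pkl','wb'))
A=[]
for c in(a,b):
    u,v=proj(c,(.532,.263,.095)).astype(int);print(u,v);A.append(cv2.resize(c['image'][v-40:v+40,u-40:u+40],(400,400),interpolation=2))
cv2.imwrite('pics/p9.png',np.hstack(A))
E
```

```text
425 185
300 405
```

View pics/p9.png

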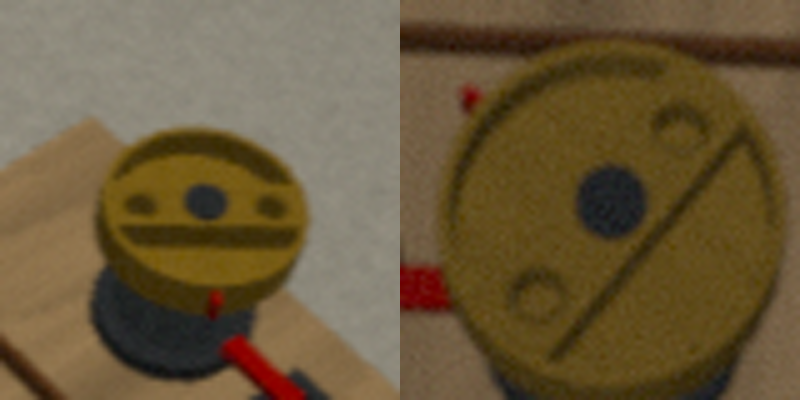

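```bash
python3 - <<'E'
from h import *
import pickle
a,b=pickle.load(open('c9.pkl','rb'))
ang=lambda p,q:np.degrees(np.arctan2(*(p-q)[::-1]))%180
S=lambda x,y,z=.095:onz(a,385+x/5,145+y/5,z)[:2]
T=lambda x,y,z=.095:onz(b,260+x/5,365+y/5,z)[:2]
print('scene holes',S(139,205),S(273,208),ang(S(139,205),S(273,208)))
print('side holes',T(283,130),T(139,297),ang(T(283,130),T(139,297)),'edge',ang(T(343,133),T(155,358)))
U=lambda x,y,z=.095:onz(b,220+x/3.077,350+y/3.083,z)[:2]
print('start edge',ang(U(187,113),U(267,272)))
ctr=np.array([.5315,.2628])
for q in(S(216,303,.085),T(70,98,.085)): print('tab',q,np.degrees(np.arctan2(*(q-ctr)[::-1])))
E
```

```text
scene holes [0.5193153  0.23624193] [0.55157937 0.28879893] 58.454765422883256
side holes [0.51402516 0.23913868] [0.54511719 0.29022882] 58.67647663343482 edge 58.92751292295347
start edge 126.40763217723725
tab [0.57730923 0.23849742] -27.946716352274322
tab [0.57573136 0.23463725] -32.48549995023641
```

```bash

python3 -m pendant '[{"jaw":1,"delta_pos":[0,0.15,3],"roll":0},{"jaw":1,"delta_pos":[0,0,4],"roll":0},{"jaw":1,"delta_pos":[0,0,4],"roll":0},{"jaw":1,"delta_pos":[0,0,2.5],"roll":0},{"jaw":1,"delta_pos":[0,0,0],"roll":0}]'
python3 -m pendant '[{"jaw":1,"delta_pos":[0,0,0.5],"roll":0},{"jaw":1,"delta_pos":[0,0,0.5],"roll":0},{"jaw":1,"delta_pos":[0,0,0.5],"roll":0},{"jaw":1,"delta_pos":[0,0,0.5],"roll":0},{"jaw":1,"delta_pos":[0,0,0],"roll":0}]'
python3 - <<'E'
from h import *
a=camera('wrist');b=camera('side');s=readout.read_state();print(s['wrist_force'],s['torque'])
u,v=proj(b,(.54,-.35,.05)).astype(int)
cv2.imwrite('pics/p10.png',np.hstack([cv2.resize(a['image'],(440,360)),cv2.resize(b['image'][v-45:v+45,u-45:u+45],(360,360),interpolation=2)]))
E
```

```text
time_s: 24.7
eef_pos: [0.5567, -0.3468, 0.1217]
tool_rot: [3.139, -0.003, 3.115]
wrist_force: [0.3, 0.3, -2.0]
width: 0.0157
time_s: 25.32
eef_pos: [0.5573, -0.349, 0.1039]
tool_rot: [-3.14, 0.002, 3.114]
wrist_force: [3.0, -1.2, 4.4]
width: 0.0159
[ 5.43163598 -0.61205889  3.7291767 ] [-0.03200938 -0.56320537  0.07828456]
```

View pics/p10.png

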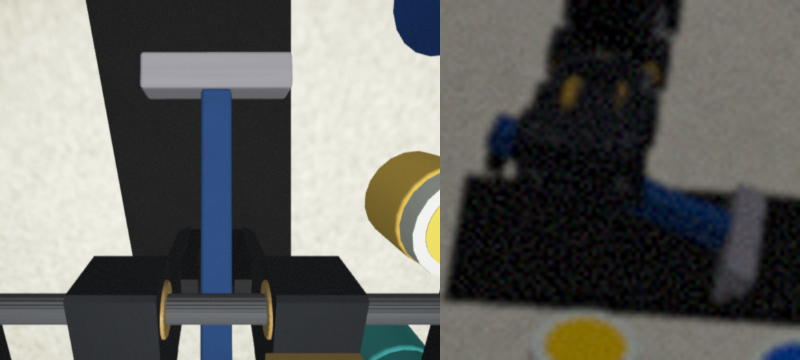

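```bash

python3 -m pendant '[{"jaw":1,"delta_pos":[0,-0.1,0.4],"roll":0},{"jaw":1,"delta_pos":[0,-0.1,0.5],"roll":0},{"jaw":1,"delta_pos":[0,-0.1,0.5],"roll":0},{"jaw":1,"delta_pos":[0,-0.1,0.5],"roll":0},{"jaw":1,"delta_pos":[0,0,0]}]' || true
python3 -c "
from h import *
s=readout.read_state();print(s['eef_pos'],s['wrist_force'])"
```

```text
[ 0.55721004 -0.34898732  0.10392534] [ 5.43163598 -0.61205889  3.7291767 ]$[4]: bad value
```

```bash

python3 -m pendant '[{"jaw":1,"delta_pos":[0,-0.1,0.4],"roll":0},{"jaw":1,"delta_pos":[0,-0.1,0.5],"roll":0},{"jaw":1,"delta_pos":[0,-0.1,0.5],"roll":0},{"jaw":1,"delta_pos":[0,-0.1,0.5],"roll":0},{"jaw":1,"delta_pos":[0,0,0],"roll":0}]'
python3 -m pendant '[{"jaw":1,"delta_pos":[0,0,0.4],"roll":0},{"jaw":1,"delta_pos":[0,0,0.4],"roll":0},{"jaw":1,"delta_pos":[0,0,0.2],"roll":0},{"jaw":1,"delta_pos":[0,0,0.1],"roll":0},{"jaw":1,"delta_pos":[0,0,0],"roll":0}]'
python3 -m pendant '[{"jaw":0.85,"delta_pos":[0,0,0],"roll":0},{"jaw":0.7,"delta_pos":[0,0,0],"roll":0},{"jaw":0.5,"delta_pos":[0,0,0],"roll":0},{"jaw":0.2,"delta_pos":[0,0,0],"roll":0},{"jaw":0,"delta_pos":[0,0,0],"roll":0}]'
```

```text
time_s: 26.05
eef_pos: [0.5562, -0.3525, 0.0833]
tool_rot: [3.14, -0.002, 3.113]
wrist_force: [0.2, 0.8, 1.0]
width: 0.0158
time_s: 26.68
eef_pos: [0.5567, -0.3527, 0.0732]
tool_rot: [-3.142, -0.0, 3.114]
wrist_force: [2.3, 0.5, 1.7]
width: 0.0153
time_s: 27.3
eef_pos: [0.5566, -0.3527, 0.0732]
tool_rot: [3.141, -0.0, 3.113]
wrist_force: [-0.0, -0.4, 0.5]
width: 0.0536
```

```bash

python3 -m pendant '[{"jaw":0,"delta_pos":[0,0,0],"roll":0},{"jaw":0,"delta_pos":[0,0,0],"roll":0},{"jaw":0,"delta_pos":[0,0,-2],"roll":0},{"jaw":0,"delta_pos":[0,0,-5],"roll":0},{"jaw":0,"delta_pos":[0,0,-5],"roll":0}]'
python3 -m pendant '[{"jaw":0,"delta_pos":[0,0,-5],"roll":0},{"jaw":0,"delta_pos":[0,0,-5.3],"roll":0},{"jaw":0,"delta_pos":[0,4,0],"roll":0},{"jaw":0,"delta_pos":[0,4,0],"roll":0},{"jaw":0,"delta_pos":[0,0,0],"roll":0}]'
python3 - <<'E'
from h import *
import pickle
w=camera('wrist');pickle.dump(w,open('w11.pkl','wb'));save(w,'w11');s=readout.read_state();print(s['eef_pos'],s['tool_rot'])
E
```

```text
time_s: 27.92
eef_pos: [0.5566, -0.3526, 0.1945]
tool_rot: [3.141, -0.001, 3.114]
wrist_force: [-0.0, -0.0, 0.1]
width: 0.088
time_s: 28.55
eef_pos: [0.5591, -0.2705, 0.2969]
tool_rot: [3.142, 0.0, 3.116]
wrist_force: [0.3, -1.2, 0.4]
width: 0.0879
[ 0.559052   -0.27200774  0.2966309 ] [-3.14114621e+00  2.64869537e-04  3.11507751e+00]
```

View pics/w11.png

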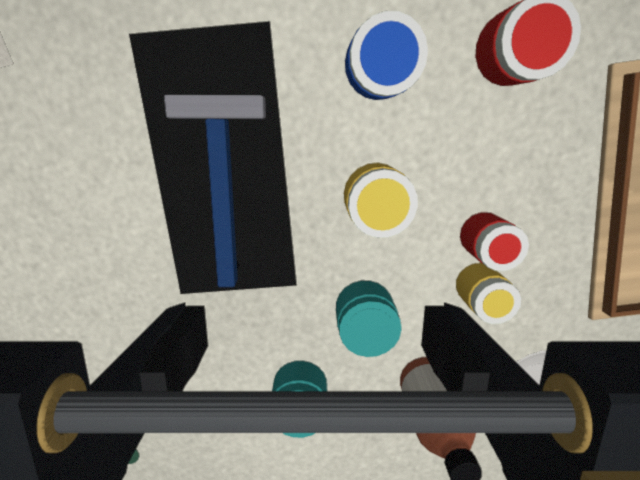

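```bash
cat >> h.py <<'E'
def jars(c,zt=.05,amin=250):
    hsv=cv2.cvtColor(c['image'],cv2.COLOR_BGR2HSV);H,S,V=[hsv[...,i].astype(int) for i in range(3)]
    out=[]
    for n,m in(('red',((H<8)|(H>172))&(S>140)&(V>150)),('blue',(H>100)&(H<130)&(S>120)&(V>150)),('yel',(H>18)&(H<35)&(S>80)&(V>170)),('turq',(H>80)&(H<97)&(S>100)&(V>120))):
        z=cv2.morphologyEx((m*255).astype(np.uint8),cv2.MORPH_OPEN,np.ones((5,5)))
        for q in cv2.findContours(z,0,2)[0]:
            if cv2.contourArea(q)<amin: continue
            (u,v),ax,_=cv2.fitEllipse(cv2.convexHull(q)); 
            a=onz(c,u,v,zt);d=2*np.linalg.norm(a[:2]-onz(c,u+max(ax)/2,v,zt)[:2])
            out.append((n,round(u),round(v),a[:2].round(4),round(d,3)))
    return out
def yawd(s): return np.degrees(s['tool_rot'][2])
E
python3 - <<'E'
from h import *
import pickle
w=pickle.load(open('w11.pkl','rb'))
for j in jars(w):print(*j)
s=camera('scene')
for j in jars(s,.05,40):print(*j)
save(s,'s11')
hsv=cv2.cvtColor(w['image'],cv2.COLOR_BGR2HSV);
for n,uv in(('prongs bar',[(165,107),(265,107)]),('mat',[(130,34),(270,22),(296,284),(181,293)])): print(n,[onz(w,*t,.03 if n[0]=='p' else .002)[:2].round(4).tolist() for t in uv])
E
```

```text
red 504 248 [ 0.5875 -0.1058] 0.028
red 541 36 [ 0.4239 -0.0983] 0.05
blue 389 53 [ 0.4325 -0.2099] 0.048
yel 498 303 [ 0.6394 -0.1054] 0.029
yel 383 204 [ 0.5462 -0.2112] 0.044
turq 370 329 [ 0.6621 -0.2199] 0.056
prongs bar [[0.4653, -0.3884], [0.4674, -0.3066]]
mat [[0.4058, -0.4196], [0.3998, -0.3014], [0.636, -0.2889], [0.643, -0.4067]]
```

View pics/s11.png

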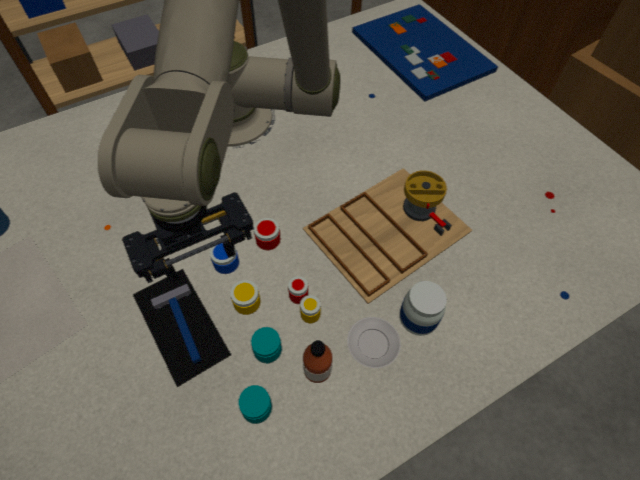

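```bash

python3 -m pendant '[{"jaw":0,"delta_pos":[0,0,0],"roll":-9.5},{"jaw":0,"delta_pos":[-0.97,4,-0.6],"roll":0},{"jaw":0,"delta_pos":[-0.97,4,-0.6],"roll":0},{"jaw":0,"delta_pos":[-0.97,4,-0.6],"roll":0},{"jaw":0,"delta_pos":[-0.97,4,-0.6],"roll":0}]'
python3 -m pendant '[{"jaw":0,"delta_pos":[-0.97,4,-0.6],"roll":0},{"jaw":0,"delta_pos":[-0.97,4,-0.6],"roll":0},{"jaw":0,"delta_pos":[-0.97,4,-0.6],"roll":0},{"jaw":0,"delta_pos":[-0.97,4,-0.6],"roll":0},{"jaw":0,"delta_pos":[-0.97,4,-0.6],"roll":0}]'
python3 -m pendant '[{"jaw":0,"delta_pos":[0,0,0],"roll":0},{"jaw":0,"delta_pos":[0,0,0],"roll":0},{"jaw":0,"delta_pos":[0,0,0],"roll":0},{"jaw":0,"delta_pos":[0,0,0],"roll":0},{"jaw":0,"delta_pos":[0,0,0],"roll":0}]'
python3 - <<'E'
from h import *
import pickle
w=camera('wrist');pickle.dump(w,open('w12.pkl','wb'));save(w,'w12');s=readout.read_state();print(s['eef_pos'],s['tool_rot'])
hsv=cv2.cvtColor(w['image'],cv2.COLOR_BGR2HSV);H,S,V=[hsv[...,i].astype(int) for i in range(3)]
m=((H<16)|(H>174))&(S>90)&(V<135)&(V>35)
z=(m*255).astype(np.uint8);z[335:]=0;z=cv2.morphologyEx(z,cv2.MORPH_CLOSE,np.ones((5,5)));cv2.imwrite('pics/m12.png',z)
cs,h=cv2.findContours(z,cv2.RETR_CCOMP,cv2.CHAIN_APPROX_NONE)
for q,hh in zip(cs,h[0]):
    if cv2.contourArea(q)<2000: continue
    b=cv2.boxPoints(cv2.minAreaRect(q)); p=np.array([onz(w,*t,.022)[:2] for t in b])
    print('outer' if hh[3]<0 else 'inner',b.round().tolist(),'ctr',p.mean(0).round(4),[round(np.linalg.norm(p[i]-p[i-1]),4) for i in range(4)],[round(np.degrees(np.arctan2(*(p[i]-p[i-1])[::-1])),1) for i in range(4)])
E
```

```text
time_s: 29.28
eef_pos: [0.5757, -0.109, 0.3202]
tool_rot: [-3.141, -0.0, -3.005]
wrist_force: [0.5, -0.2, 0.3]
width: 0.0882
time_s: 29.9
eef_pos: [0.5967, 0.096, 0.3502]
tool_rot: [-3.141, -0.0, -3.005]
wrist_force: [0.9, -0.9, 0.1]
width: 0.088
time_s: 30.52
eef_pos: [0.596, 0.0954, 0.3502]
tool_rot: [3.142, -0.0, -3.005]
wrist_force: [0.6, -0.6, 0.9]
width: 0.0881
[0.59602457 0.0954974  0.35025668] [-3.14158498e+00 -5.69711215e-06 -3.00431538e+00]
outer [[323.0, 263.0], [334.0, 30.0], [418.0, 34.0], [407.0, 267.0]] ctr [0.5444 0.1466] [np.float64(0.0921), np.float64(0.2253), np.float64(0.0775), np.float64(0.2266)] [np.float64(-85.1), np.float64(-174.3), np.float64(95.4), np.float64(9.4)]
inner [[328.0, 256.0], [338.0, 39.0], [410.0, 42.0], [400.0, 259.0]] ctr [0.5439 0.1452] [np.float64(0.0783), np.float64(0.2107), np.float64(0.0666), np.float64(0.2117)] [np.float64(-85.1), np.float64(-174.2), np.float64(95.4), np.float64(9.0)]
outer [[229.0, 29.0], [296.0, 29.0], [296.0, 261.0], [229.0, 261.0]] ctr [0.5557 0.0397] [np.float64(0.2247), np.float64(0.0611), np.float64(0.2243), np.float64(0.0726)] [np.float64(-175.8), np.float64(97.9), np.float64(7.1), np.float64(-82.2)]
inner [[235.0, 255.0], [235.0, 37.0], [291.0, 37.0], [291.0, 255.0]] ctr [0.5555 0.0402] [np.float64(0.0604), np.float64(0.2112), np.float64(0.0514), np.float64(0.2109)] [np.float64(-82.2), np.float64(-175.6), np.float64(97.9), np.float64(6.8)]
```

View pics/w12.png

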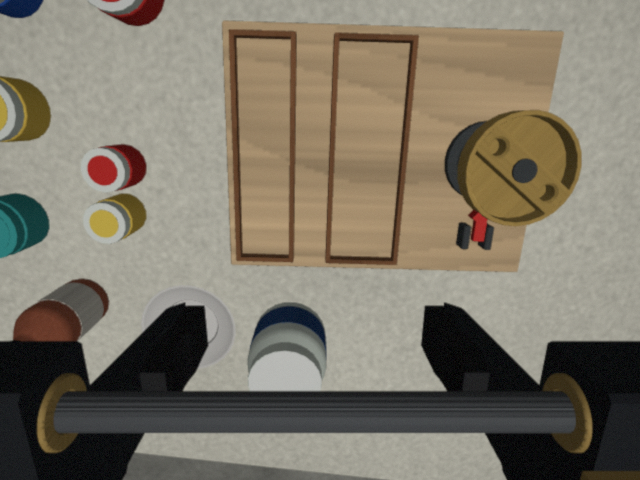

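```bash
python3 - <<'E'
from h import *
import pickle
w=pickle.load(open('w12.pkl','rb'));z=cv2.imread('pics/m12.png',0)
cs,h=cv2.findContours(z,cv2.RETR_CCOMP,cv2.CHAIN_APPROX_NONE)
A=lambda d:round((np.degrees(np.arctan2(d[1],d[0]))+45)%90-45,2)
for q in cs:
    if cv2.contourArea(q)<2000: continue
    b=cv2.approxPolyDP(cv2.convexHull(q),8,True)[:,0];p=np.array([onz(w,*map(float,t),.022)[:2] for t in b])
    print(b.tolist(),p.mean(0).round(4),[(round(np.linalg.norm(p[i]-p[i-1]),4),A(p[i]-p[i-1])) for i in range(len(p))])
a,b=onz(w,496,147,.095)[:2],onz(w,547,192,.095)[:2];print('ring',a,b,(a+b)/2,np.degrees(np.arctan2(*(b-a)[::-1])))
print(proj(w,(.62,.10,.09)))
E
```

```text
[[336, 32], [418, 35], [395, 264], [325, 260]] [0.5437 0.1443] [(np.float64(0.2208), np.float64(5.72)), (np.float64(0.0752), np.float64(6.0)), (np.float64(0.223), np.float64(5.97)), (np.float64(0.0762), np.float64(4.38))]
[[340, 40], [410, 43], [390, 257], [330, 255]] [0.5437 0.1433] [(np.float64(0.2085), np.float64(6.02)), (np.float64(0.0646), np.float64(5.66)), (np.float64(0.2083), np.float64(6.1)), (np.float64(0.0649), np.float64(5.83))]
[[230, 29], [295, 32], [292, 261], [236, 259]] [0.5556 0.0405] [(np.float64(0.2221), np.float64(5.86)), (np.float64(0.0593), np.float64(5.5)), (np.float64(0.2219), np.float64(6.18)), (np.float64(0.0606), np.float64(5.67))]
[[237, 37], [291, 40], [287, 255], [241, 252]] [0.5551 0.0412] [(np.float64(0.2076), np.float64(5.68)), (np.float64(0.0495), np.float64(5.01)), (np.float64(0.2085), np.float64(5.66)), (np.float64(0.0495), np.float64(3.9))]
ring [0.51656621 0.23596013] [0.54647457 0.28868887] [0.53152039 0.2623245 ] 60.43757951636397
[313.55353694 243.6956191 ]
```

```bash
cat >> h.py <<'E'
def to(x,y,z):
    s=readout.read_state();p=s['eef_pos'];t=s['tool_rot'][2];d=np.array([x,y,z])-p
    print('at',p.round(4),'yaw',round(np.degrees(t)%360,2),'w',round(s['width'],4),'F',s['wrist_force'].round(1),'t',s['time_s'],'-> dpos cm',np.round(100*np.array([d[0]*np.cos(t)+d[1]*np.sin(t),d[0]*np.sin(t)-d[1]*np.cos(t),-d[2]]),2))
E
python3 -m pendant '[{"jaw":0,"delta_pos":[0,0,0],"roll":2},{"jaw":0,"delta_pos":[3.8,-3.5,2],"roll":0},{"jaw":0,"delta_pos":[3.8,-3.5,2],"roll":0},{"jaw":0,"delta_pos":[3.8,-3.5,2],"roll":0},{"jaw":0,"delta_pos":[3.8,-3.5,2],"roll":0}]'
python3 -m pendant '[{"jaw":0,"delta_pos":[3.8,-3.5,2],"roll":0},{"jaw":0,"delta_pos":[0,0,0],"roll":0},{"jaw":0,"delta_pos":[0,0,0],"roll":0},{"jaw":0,"delta_pos":[0,0,0],"roll":0},{"jaw":0,"delta_pos":[0,0,0],"roll":0}]'
python3 -c "
from h import *
to(.4239,-.1003,.094)
w=camera('wrist')
for j in jars(w):print(*j)"
```

```text
time_s: 31.2
eef_pos: [0.4579, -0.0599, 0.2699]
tool_rot: [-3.141, 0.001, -3.04]
wrist_force: [1.0, -0.1, -0.0]
width: 0.088
time_s: 31.82
eef_pos: [0.4255, -0.0971, 0.2505]
tool_rot: [-3.141, 0.0, -3.037]
wrist_force: [1.2, 0.1, -0.7]
width: 0.0882
at [ 0.4255 -0.0971  0.2505] yaw 185.97 w 0.0882 F [ 1.2  0.1 -0.7] t 31.825 -> dpos cm [ 0.19 -0.3  15.65]
```

```bash

python3 -m pendant '[{"jaw":0,"delta_pos":[0.19,-0.3,4],"roll":0},{"jaw":0,"delta_pos":[0,0,5],"roll":0},{"jaw":0,"delta_pos":[0,0,4],"roll":0},{"jaw":0,"delta_pos":[0,0,2.65],"roll":0},{"jaw":0,"delta_pos":[0,0,0],"roll":0}]'
python3 -m pendant '[{"jaw":1,"delta_pos":[0,0,0],"roll":0},{"jaw":1,"delta_pos":[0,0,0],"roll":0},{"jaw":1,"delta_pos":[0,0,0],"roll":0},{"jaw":1,"delta_pos":[0,0,0],"roll":0},{"jaw":1,"delta_pos":[0,0,0],"roll":0}]'
python3 -m pendant '[{"jaw":1,"delta_pos":[0,0,-2],"roll":0},{"jaw":1,"delta_pos":[0,0,-4],"roll":0},{"jaw":1,"delta_pos":[0,0,-4],"roll":0},{"jaw":1,"delta_pos":[0,0,-3],"roll":0},{"jaw":1,"delta_pos":[0,0,0],"roll":0}]'
python3 -c "
from h import *
to(.4782,.1357,.102)"
```

```text
time_s: 32.5
eef_pos: [0.4231, -0.1004, 0.0927]
tool_rot: [3.14, -0.003, -3.038]
wrist_force: [0.0, -0.4, 0.1]
width: 0.0881
time_s: 33.12
eef_pos: [0.4236, -0.1009, 0.0944]
tool_rot: [-3.141, 0.001, -3.039]
wrist_force: [-0.5, 1.2, 7.7]
width: 0.0594
time_s: 33.75
eef_pos: [0.4237, -0.101, 0.225]
tool_rot: [-3.139, 0.003, -3.039]
wrist_force: [-0.8, -0.4, -2.7]
width: 0.0593
at [ 0.4237 -0.101   0.225 ] yaw 185.9 w 0.0593 F [-0.8 -0.4 -2.7] t 33.75 -> dpos cm [-7.86 22.99 12.3 ]
```

```bash

python3 -m pendant '[{"jaw":1,"delta_pos":[-1.31,3.83,0],"roll":0},{"jaw":1,"delta_pos":[-1.31,3.83,0],"roll":0},{"jaw":1,"delta_pos":[-1.31,3.83,0],"roll":0},{"jaw":1,"delta_pos":[-1.31,3.83,0],"roll":0},{"jaw":1,"delta_pos":[-1.31,3.83,0],"roll":0}]'
python3 -m pendant '[{"jaw":1,"delta_pos":[-1.31,3.83,0],"roll":0},{"jaw":1,"delta_pos":[0,0,3],"roll":0},{"jaw":1,"delta_pos":[0,0,4],"roll":0},{"jaw":1,"delta_pos":[0,0,0],"roll":0},{"jaw":1,"delta_pos":[0,0,0],"roll":0}]'
python3 -c "
from h import *
to(.4782,.1357,.102)"
```

```text
time_s: 34.38
eef_pos: [0.4685, 0.0976, 0.2218]
tool_rot: [3.141, -0.003, -3.039]
wrist_force: [-0.4, -0.2, -2.4]
width: 0.0592
time_s: 35.0
eef_pos: [0.4782, 0.1357, 0.1541]
tool_rot: [-3.142, 0.0, -3.039]
wrist_force: [0.2, 0.2, -3.1]
width: 0.0595
at [0.4782 0.1357 0.1541] yaw 185.88 w 0.0595 F [ 0.2  0.2 -3.1] t 35.0 -> dpos cm [-0.    0.    5.21]
```

```bash

python3 -m pendant '[{"jaw":1,"delta_pos":[0,0,2],"roll":0},{"jaw":1,"delta_pos":[0,0,1.5],"roll":0},{"jaw":1,"delta_pos":[0,0,0.8],"roll":0},{"jaw":1,"delta_pos":[0,0,0],"roll":0},{"jaw":1,"delta_pos":[0,0,0],"roll":0}]'
python3 -m pendant '[{"jaw":1,"delta_pos":[0,0,0.3],"roll":0},{"jaw":1,"delta_pos":[0,0,0.3],"roll":0},{"jaw":1,"delta_pos":[0,0,0.2],"roll":0},{"jaw":1,"delta_pos":[0,0,0],"roll":0},{"jaw":1,"delta_pos":[0,0,0],"roll":0}]'
python3 -c "
from h import *
to(.4782,.1357,.102)"
```

```text
time_s: 35.62
eef_pos: [0.4783, 0.1358, 0.1115]
tool_rot: [-3.142, 0.001, -3.039]
wrist_force: [-0.1, 0.4, -2.4]
width: 0.0592
time_s: 36.25
eef_pos: [0.478, 0.1357, 0.1027]
tool_rot: [-3.142, -0.0, -3.039]
wrist_force: [-0.1, 0.1, -2.4]
width: 0.0594
at [0.478  0.1357 0.1027] yaw 185.89 w 0.0594 F [-0.1  0.1 -2.4] t 36.25 -> dpos cm [-0.02 -0.01  0.07]
```

```bash

python3 -m pendant '[{"jaw":1,"delta_pos":[0,0,0.08],"roll":0},{"jaw":0.6,"delta_pos":[0,0,0],"roll":0},{"jaw":0.2,"delta_pos":[0,0,0],"roll":0},{"jaw":0,"delta_pos":[0,0,0],"roll":0},{"jaw":0,"delta_pos":[0,0,0],"roll":0}]'
python3 -m pendant '[{"jaw":0,"delta_pos":[0,0,-2],"roll":0},{"jaw":0,"delta_pos":[0,0,-5],"roll":0},{"jaw":0,"delta_pos":[0,0,-5],"roll":0},{"jaw":0,"delta_pos":[0,0,0],"roll":0},{"jaw":0,"delta_pos":[0,0,0],"roll":0}]'
python3 -c "
from h import *
w=camera('wrist')
for j in jars(w,.058):print(*j)
for j in jars(camera('scene'),.05,20):print(*j)
to(.4325,-.2119,.094)"
```

```text
time_s: 36.88
eef_pos: [0.478, 0.1358, 0.1019]
tool_rot: [-3.142, 0.0, -3.039]
wrist_force: [-0.5, -0.6, -1.3]
width: 0.0867
time_s: 37.5
eef_pos: [0.4776, 0.1357, 0.2213]
tool_rot: [3.141, -0.001, -3.039]
wrist_force: [0.7, 0.5, -0.6]
width: 0.0881
red 314 253 [0.4781 0.1375] 0.043
at [0.4775 0.1357 0.2206] yaw 185.89 w 0.0881 F [-0.1  0.9 -0. ] t 37.6 -> dpos cm [  8.04 -34.11  12.66]
```

```bash

python3 -m pendant '[{"jaw":0,"delta_pos":[1.1,-4.2,0],"roll":0},{"jaw":0,"delta_pos":[1.1,-4.2,0],"roll":0},{"jaw":0,"delta_pos":[1.1,-4.2,0],"roll":0},{"jaw":0,"delta_pos":[1.1,-4.2,0],"roll":0},{"jaw":0,"delta_pos":[1.1,-4.2,0],"roll":0}]'
python3 -m pendant '[{"jaw":0,"delta_pos":[1.1,-4.2,0],"roll":0},{"jaw":0,"delta_pos":[1.1,-4.2,0],"roll":0},{"jaw":0,"delta_pos":[0.3,-4.7,0],"roll":0},{"jaw":0,"delta_pos":[0,0,0],"roll":0},{"jaw":0,"delta_pos":[0,0,0],"roll":0}]'
python3 -c "
from h import *
w=camera('wrist')
for j in jars(w):print(*j)
to(.4325,-.2119,.094)"
```

```text
time_s: 38.22
eef_pos: [0.4442, -0.0801, 0.2209]
tool_rot: [3.14, -0.002, -3.039]
wrist_force: [1.2, 0.3, -0.4]
width: 0.0879
time_s: 38.85
eef_pos: [0.4331, -0.211, 0.2211]
tool_rot: [3.14, -0.001, -3.039]
wrist_force: [0.1, 0.5, -0.0]
width: 0.0884
red 424 447 [ 0.5874 -0.1058] 0.027
blue 319 241 [ 0.428  -0.2062] 0.029
yel 296 388 [ 0.5423 -0.2115] 0.041
turq 268 27 [ 0.3061 -0.2482] 0.063
at [ 0.4332 -0.2107  0.2213] yaw 185.93 w 0.0879 F [-0.6 -0.7 -0.5] t 38.9 -> dpos cm [ 0.08 -0.12 12.73]
```

```bash

python3 -m pendant '[{"jaw":0,"delta_pos":[0.1,-0.1,4],"roll":0},{"jaw":0,"delta_pos":[0,0,4],"roll":0},{"jaw":0,"delta_pos":[0,0,3],"roll":0},{"jaw":0,"delta_pos":[0,0,1.7],"roll":0},{"jaw":0,"delta_pos":[0,0,0],"roll":0}]'
python3 -m pendant '[{"jaw":1,"delta_pos":[0,0,0],"roll":0},{"jaw":1,"delta_pos":[0,0,0],"roll":0},{"jaw":1,"delta_pos":[0,0,0],"roll":0},{"jaw":1,"delta_pos":[0,0,0],"roll":0},{"jaw":1,"delta_pos":[0,0,0],"roll":0}]'
python3 -m pendant '[{"jaw":1,"delta_pos":[0,0,-2],"roll":0},{"jaw":1,"delta_pos":[0,0,-4],"roll":0},{"jaw":1,"delta_pos":[0,0,-4],"roll":0},{"jaw":1,"delta_pos":[0,0,-3],"roll":0},{"jaw":1,"delta_pos":[0,0,0],"roll":0}]'
python3 -c "
from h import *
to(.5438,.1425,.102)"
```

```text
time_s: 39.52
eef_pos: [0.4323, -0.2114, 0.0942]
tool_rot: [3.139, -0.002, -3.037]
wrist_force: [0.2, -0.8, -0.7]
width: 0.088
time_s: 40.15
eef_pos: [0.4326, -0.2127, 0.0955]
tool_rot: [-3.141, 0.001, -3.039]
wrist_force: [0.3, 1.7, 6.2]
width: 0.0591
time_s: 40.78
eef_pos: [0.4328, -0.213, 0.2263]
tool_rot: [-3.139, 0.003, -3.039]
wrist_force: [0.2, -0.3, -2.7]
width: 0.0592
at [ 0.4328 -0.213   0.2263] yaw 185.89 w 0.0592 F [ 0.2 -0.3 -2.7] t 40.775 -> dpos cm [-14.69  34.22  12.43]
```

```bash

python3 -m pendant '[{"jaw":1,"delta_pos":[-1.63,3.8,0],"roll":0},{"jaw":1,"delta_pos":[-1.63,3.8,0],"roll":0},{"jaw":1,"delta_pos":[-1.63,3.8,0],"roll":0},{"jaw":1,"delta_pos":[-1.63,3.8,0],"roll":0},{"jaw":1,"delta_pos":[-1.63,3.8,0],"roll":0}]'
python3 -m pendant '[{"jaw":1,"delta_pos":[-1.63,3.8,0],"roll":0},{"jaw":1,"delta_pos":[-1.63,3.8,0],"roll":0},{"jaw":1,"delta_pos":[-1.63,3.8,0],"roll":0},{"jaw":1,"delta_pos":[-1.63,3.8,0],"roll":0},{"jaw":1,"delta_pos":[0,0,3],"roll":0}]'
python3 -m pendant '[{"jaw":1,"delta_pos":[0,0,4],"roll":0},{"jaw":1,"delta_pos":[0,0,2],"roll":0},{"jaw":1,"delta_pos":[0,0,1],"roll":0},{"jaw":1,"delta_pos":[0,0,0],"roll":0},{"jaw":1,"delta_pos":[0,0,0],"roll":0}]'
python3 -c "
from h import *
to(.5438,.1425,.102)"
```

```text
time_s: 41.4
eef_pos: [0.4939, -0.014, 0.2231]
tool_rot: [3.141, -0.003, -3.039]
wrist_force: [0.6, -0.6, -2.4]
width: 0.0594
time_s: 42.02
eef_pos: [0.5439, 0.1448, 0.1939]
tool_rot: [3.141, 0.002, -3.036]
wrist_force: [0.5, 0.5, -3.0]
width: 0.0592
time_s: 42.65
eef_pos: [0.5436, 0.1425, 0.1255]
tool_rot: [-3.142, 0.001, -3.039]
wrist_force: [-0.7, 0.0, -2.0]
width: 0.0592
at [0.5436 0.1425 0.1255] yaw 185.89 w 0.0592 F [-0.7  0.  -2. ] t 42.65 -> dpos cm [-0.02 -0.    2.35]
```

```bash

python3 -m pendant '[{"jaw":1,"delta_pos":[0,0,1],"roll":0},{"jaw":1,"delta_pos":[0,0,0.5],"roll":0},{"jaw":1,"delta_pos":[0,0,0.4],"roll":0},{"jaw":1,"delta_pos":[0,0,0.4],"roll":0},{"jaw":1,"delta_pos":[0,0,0],"roll":0}]'
python3 -c "
from h import *
to(.5438,.1425,.102)"
python3 -m pendant '[{"jaw":1,"delta_pos":[0,0,0],"roll":0},{"jaw":0.6,"delta_pos":[0,0,0],"roll":0},{"jaw":0.2,"delta_pos":[0,0,0],"roll":0},{"jaw":0,"delta_pos":[0,0,0],"roll":0},{"jaw":0,"delta_pos":[0,0,0],"roll":0}]'
python3 -m pendant '[{"jaw":0,"delta_pos":[0,0,-2],"roll":0},{"jaw":0,"delta_pos":[0,0,-5],"roll":0},{"jaw":0,"delta_pos":[0,0,-5],"roll":0},{"jaw":0,"delta_pos":[0,0,0],"roll":0},{"jaw":0,"delta_pos":[0,0,0],"roll":0}]'
python3 -c "
from h import *
w=camera('wrist')
for j in jars(w,.058):print(*j)
to(.5462,-.2132,.094)"
```

```text
time_s: 43.28
eef_pos: [0.5433, 0.1425, 0.1034]
tool_rot: [-3.141, 0.001, -3.039]
wrist_force: [-5.2, -1.2, 13.0]
width: 0.0593
at [0.5433 0.1425 0.1034] yaw 185.9 w 0.0593 F [-5.2 -1.2 13. ] t 43.275 -> dpos cm [-0.05 -0.01  0.14]
time_s: 43.9
eef_pos: [0.5434, 0.1425, 0.1018]
tool_rot: [3.142, -0.0, -3.039]
wrist_force: [0.3, 1.2, 0.4]
width: 0.087
time_s: 44.52
eef_pos: [0.543, 0.1425, 0.2211]
tool_rot: [3.142, -0.001, -3.039]
wrist_force: [0.5, -0.4, 0.1]
width: 0.0881
red 314 147 [0.4782 0.1375] 0.044
blue 314 252 [0.543  0.1442] 0.043
at [0.5429 0.1425 0.2206] yaw 185.89 w 0.0882 F [ 0.8  0.2 -0. ] t 44.575 -> dpos cm [  3.32 -35.41  12.66]
```

Both are in place. Next is large yellow.

```bash

python3 -m pendant '[{"jaw":0,"delta_pos":[0.4,-4.4,0],"roll":0},{"jaw":0,"delta_pos":[0.4,-4.4,0],"roll":0},{"jaw":0,"delta_pos":[0.4,-4.4,0],"roll":0},{"jaw":0,"delta_pos":[0.4,-4.4,0],"roll":0},{"jaw":0,"delta_pos":[0.4,-4.4,0],"roll":0}]'
python3 -m pendant '[{"jaw":0,"delta_pos":[0.4,-4.4,0],"roll":0},{"jaw":0,"delta_pos":[0.4,-4.4,0],"roll":0},{"jaw":0,"delta_pos":[0.5,-4.6,0],"roll":0},{"jaw":0,"delta_pos":[0,0,0],"roll":0},{"jaw":0,"delta_pos":[0,0,0],"roll":0}]'
python3 -c "
from h import *
w=camera('wrist')
for j in jars(w):print(*j)
to(.5462,-.2132,.094)"
```

```text
time_s: 45.2
eef_pos: [0.5456, -0.0798, 0.2204]
tool_rot: [3.14, -0.003, -3.039]
wrist_force: [1.0, 0.2, -0.0]
width: 0.088
time_s: 45.82
eef_pos: [0.5466, -0.2124, 0.2208]
tool_rot: [3.14, -0.002, -3.039]
wrist_force: [-0.2, 0.9, -0.1]
width: 0.0879
yel 313 248 [ 0.5461 -0.2113] 0.043
turq 191 480 [ 0.7517 -0.2894] 0.055
turq 285 383 [ 0.6522 -0.2212] 0.052
at [ 0.5467 -0.212   0.2211] yaw 185.94 w 0.0879 F [ 0.3 -0.5 -0.4] t 45.875 -> dpos cm [ 0.06 -0.12 12.71]
```

```bash

python3 -m pendant '[{"jaw":0,"delta_pos":[0.05,-0.1,4],"roll":0},{"jaw":0,"delta_pos":[0,0,4],"roll":0},{"jaw":0,"delta_pos":[0,0,3],"roll":0},{"jaw":0,"delta_pos":[0,0,1.7],"roll":0},{"jaw":0,"delta_pos":[0,0,0],"roll":0}]'
python3 -m pendant '[{"jaw":1,"delta_pos":[0,0,0],"roll":0},{"jaw":1,"delta_pos":[0,0,0],"roll":0},{"jaw":1,"delta_pos":[0,0,0],"roll":0},{"jaw":1,"delta_pos":[0,0,0],"roll":0},{"jaw":1,"delta_pos":[0,0,0],"roll":0}]'
python3 -m pendant '[{"jaw":1,"delta_pos":[0,0,-2],"roll":0},{"jaw":1,"delta_pos":[0,0,-4],"roll":0},{"jaw":1,"delta_pos":[0,0,-4],"roll":0},{"jaw":1,"delta_pos":[0,0,-3],"roll":0},{"jaw":1,"delta_pos":[0,0,0],"roll":0}]'
python3 -c "
from h import *
to(.6095,.1493,.102)"
```

```text
time_s: 46.5
eef_pos: [0.5464, -0.2133, 0.0944]
tool_rot: [3.141, -0.001, -3.038]
wrist_force: [0.4, 0.6, 0.2]
width: 0.0879
time_s: 47.12
eef_pos: [0.5466, -0.2141, 0.0956]
tool_rot: [-3.141, 0.001, -3.039]
wrist_force: [0.0, 1.6, 6.1]
width: 0.0592
time_s: 47.75
eef_pos: [0.5468, -0.2143, 0.2264]
tool_rot: [-3.139, 0.003, -3.039]
wrist_force: [0.1, 0.5, -2.7]
width: 0.0596
at [ 0.5468 -0.2143  0.2264] yaw 185.89 w 0.0596 F [ 0.1  0.5 -2.7] t 47.75 -> dpos cm [-9.97 35.52 12.44]
```

```bash

python3 -m pendant '[{"jaw":1,"delta_pos":[-1.11,3.95,0],"roll":0},{"jaw":1,"delta_pos":[-1.11,3.95,0],"roll":0},{"jaw":1,"delta_pos":[-1.11,3.95,0],"roll":0},{"jaw":1,"delta_pos":[-1.11,3.95,0],"roll":0},{"jaw":1,"delta_pos":[-1.11,3.95,0],"roll":0}]'
python3 -m pendant '[{"jaw":1,"delta_pos":[-1.11,3.95,0],"roll":0},{"jaw":1,"delta_pos":[-1.11,3.95,0],"roll":0},{"jaw":1,"delta_pos":[-1.11,3.95,0],"roll":0},{"jaw":1,"delta_pos":[-1.1,3.92,0],"roll":0},{"jaw":1,"delta_pos":[0,0,3],"roll":0}]'
python3 -m pendant '[{"jaw":1,"delta_pos":[0,0,4],"roll":0},{"jaw":1,"delta_pos":[0,0,2],"roll":0},{"jaw":1,"delta_pos":[0,0,1],"roll":0},{"jaw":1,"delta_pos":[0,0,0],"roll":0},{"jaw":1,"delta_pos":[0,0,0],"roll":0}]'
python3 -c "
from h import *
to(.6095,.1493,.102)"
```

```text
time_s: 48.38
eef_pos: [0.581, -0.0105, 0.2227]
tool_rot: [3.141, -0.003, -3.039]
wrist_force: [-0.2, -0.8, -2.6]
width: 0.0593
time_s: 49.0
eef_pos: [0.6094, 0.1522, 0.1939]
tool_rot: [3.141, 0.002, -3.035]
wrist_force: [-0.1, 0.0, -2.0]
width: 0.0593
time_s: 49.62
eef_pos: [0.6095, 0.1495, 0.1256]
tool_rot: [-3.142, 0.001, -3.039]
wrist_force: [0.3, 0.0, -2.2]
width: 0.0592
at [0.6095 0.1495 0.1256] yaw 185.89 w 0.0592 F [ 0.3  0.  -2.2] t 49.625 -> dpos cm [ 0.01 -0.02  2.36]
```

```bash

python3 -m pendant '[{"jaw":1,"delta_pos":[0,0,1],"roll":0},{"jaw":1,"delta_pos":[0,0,0.5],"roll":0},{"jaw":1,"delta_pos":[0,0,0.4],"roll":0},{"jaw":1,"delta_pos":[0,0,0.4],"roll":0},{"jaw":1,"delta_pos":[0,0,0],"roll":0}]'
python3 -m pendant '[{"jaw":1,"delta_pos":[0,0,0],"roll":0},{"jaw":0.6,"delta_pos":[0,0,0],"roll":0},{"jaw":0.2,"delta_pos":[0,0,0],"roll":0},{"jaw":0,"delta_pos":[0,0,0],"roll":0},{"jaw":0,"delta_pos":[0,0,0],"roll":0}]'
python3 -m pendant '[{"jaw":0,"delta_pos":[0,0,-2],"roll":0},{"jaw":0,"delta_pos":[0,0,-5],"roll":0},{"jaw":0,"delta_pos":[0,0,-5],"roll":0},{"jaw":0,"delta_pos":[0,0,0],"roll":0},{"jaw":0,"delta_pos":[0,0,0],"roll":0}]'
python3 -c "
from h import *
w=camera('wrist')
for j in jars(w,.058):print(*j)
to(.5875,-.1078,.085)"
```

```text
time_s: 50.25
eef_pos: [0.6092, 0.1495, 0.1036]
tool_rot: [-3.141, 0.001, -3.039]
wrist_force: [-5.2, -1.0, 10.5]
width: 0.0593
time_s: 50.88
eef_pos: [0.6093, 0.1495, 0.1018]
tool_rot: [3.142, -0.0, -3.039]
wrist_force: [1.3, -0.6, 0.6]
width: 0.0869
time_s: 51.5
eef_pos: [0.6089, 0.1494, 0.221]
tool_rot: [3.142, -0.002, -3.039]
wrist_force: [0.7, 0.9, -0.3]
width: 0.0881
red 481 243 [0.5918 0.2563] 0.025
red 314 21 [0.4782 0.1375] 0.048
blue 314 146 [0.5431 0.1442] 0.044
yel 314 252 [0.6088 0.1512] 0.043
at [0.6088 0.1495 0.2204] yaw 185.89 w 0.0883 F [ 0.5 -0.6 -1.2] t 51.55 -> dpos cm [  4.76 -25.37  13.54]
```

```bash

python3 -m pendant '[{"jaw":0,"delta_pos":[0.79,-4.2,0],"roll":0},{"jaw":0,"delta_pos":[0.79,-4.2,0],"roll":0},{"jaw":0,"delta_pos":[0.79,-4.2,0],"roll":0},{"jaw":0,"delta_pos":[0.79,-4.2,0],"roll":0},{"jaw":0,"delta_pos":[0.79,-4.2,0],"roll":0}]'
python3 -m pendant '[{"jaw":0,"delta_pos":[0.8,-4.3,0],"roll":0},{"jaw":0,"delta_pos":[0,0,0],"roll":0},{"jaw":0,"delta_pos":[0,0,0],"roll":0},{"jaw":0,"delta_pos":[0,0,0],"roll":0},{"jaw":0,"delta_pos":[0,0,0],"roll":0}]'
python3 -c "
from h import *
w=camera('wrist')
for j in jars(w):print(*j)
to(.5875,-.1078,.085)"
```

```text
time_s: 52.18
eef_pos: [0.591, -0.0647, 0.2203]
tool_rot: [3.14, -0.003, -3.039]
wrist_force: [-0.5, 0.2, 0.1]
width: 0.0881
time_s: 52.8
eef_pos: [0.5881, -0.1061, 0.2218]
tool_rot: [3.141, -0.0, -3.037]
wrist_force: [0.8, 0.5, 0.0]
width: 0.0879
at [ 0.5881 -0.1063  0.2219] yaw 185.96 w 0.0884 F [ 0.3 -0.4 -0.6] t 52.85 -> dpos cm [ 0.07 -0.15 13.69]
```

```bash
python3 - <<'E'
from h import *
w=camera('wrist');s=camera('scene')
cv2.imwrite('pics/p13.png',np.hstack([cv2.resize(w['image'],(400,300)),cv2.resize(s['image'],(400,300))]))
E
```

```text
(no output)
```

View pics/p13.png

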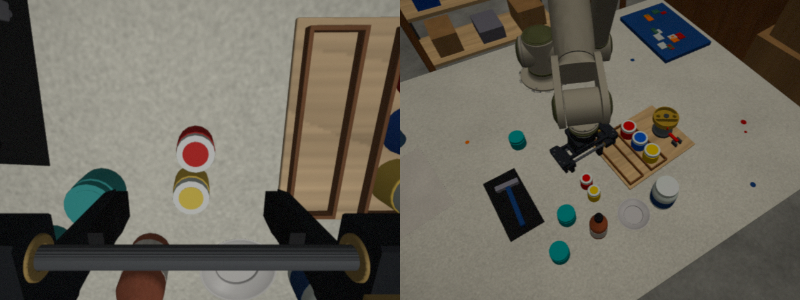

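```bash
sed -i 's/(V>150)),(.blue/(V>110)),("blue/;s/("blue./("blue"/;s/(V>170)/(V>120)/' h.py; sed -n '/for n,m in/p' h.py
python3 -m pendant '[{"jaw":0,"delta_pos":[0.1,-0.1,4],"roll":0},{"jaw":0,"delta_pos":[0,0,4],"roll":0},{"jaw":0,"delta_pos":[0,0,4],"roll":0},{"jaw":0,"delta_pos":[0,0,1.7],"roll":0},{"jaw":0,"delta_pos":[0,0,0],"roll":0}]'
python3 -m pendant '[{"jaw":1,"delta_pos":[0,0,0],"roll":0},{"jaw":1,"delta_pos":[0,0,0],"roll":0},{"jaw":1,"delta_pos":[0,0,0],"roll":0},{"jaw":1,"delta_pos":[0,0,0],"roll":0},{"jaw":1,"delta_pos":[0,0,0],"roll":0}]'
python3 -m pendant '[{"jaw":1,"delta_pos":[0,0,-2],"roll":0},{"jaw":1,"delta_pos":[0,0,-4],"roll":0},{"jaw":1,"delta_pos":[0,0,-4],"roll":0},{"jaw":1,"delta_pos":[0,0,-3],"roll":0},{"jaw":1,"delta_pos":[0,0,0],"roll":0}]'
python3 -c "
from h import *
to(.5053,.0334,.093)"
```

```text
for n,m in(('red',((H<8)|(H>172))&(S>140)&(V>110)),("blue",(H>100)&(H<130)&(S>120)&(V>150)),('yel',(H>18)&(H<35)&(S>80)&(V>120)),('turq',(H>80)&(H<97)&(S>100)&(V>120))):
time_s: 53.58
eef_pos: [0.5871, -0.1081, 0.0847]
tool_rot: [3.141, -0.001, -3.039]
wrist_force: [-0.0, 0.1, 0.8]
width: 0.088
time_s: 54.2
eef_pos: [0.5871, -0.1081, 0.0851]
tool_rot: [-3.142, 0.0, -3.039]
wrist_force: [-1.0, 0.1, 1.2]
width: 0.0435
time_s: 54.82
eef_pos: [0.5875, -0.1083, 0.2165]
tool_rot: [-3.14, 0.003, -3.039]
wrist_force: [-0.6, 0.2, -1.1]
width: 0.0433
at [ 0.5875 -0.1083  0.2165] yaw 185.9 w 0.0433 F [-0.6  0.2 -1.1] t 54.825 -> dpos cm [ 6.72 14.94 12.35]
```

```bash

python3 -m pendant '[{"jaw":1,"delta_pos":[1.68,3.73,0],"roll":0},{"jaw":1,"delta_pos":[1.68,3.73,0],"roll":0},{"jaw":1,"delta_pos":[1.68,3.74,0],"roll":0},{"jaw":1,"delta_pos":[1.68,3.74,0],"roll":0},{"jaw":1,"delta_pos":[0,0,3],"roll":0}]'
python3 -m pendant '[{"jaw":1,"delta_pos":[0,0,4],"roll":0},{"jaw":1,"delta_pos":[0,0,2],"roll":0},{"jaw":1,"delta_pos":[0,0,1],"roll":0},{"jaw":1,"delta_pos":[0,0,0],"roll":0},{"jaw":1,"delta_pos":[0,0,0],"roll":0}]'
python3 -c "
from h import *
to(.5053,.0334,.093)"
python3 -m pendant '[{"jaw":1,"delta_pos":[0,0,1],"roll":0},{"jaw":1,"delta_pos":[0,0,0.5],"roll":0},{"jaw":1,"delta_pos":[0,0,0.4],"roll":0},{"jaw":1,"delta_pos":[0,0,0.4],"roll":0},{"jaw":1,"delta_pos":[0,0,0],"roll":0}]'
python3 -c "
from h import *
to(.5053,.0334,.093)"
```

```text
time_s: 55.45
eef_pos: [0.5037, 0.0356, 0.1845]
tool_rot: [3.142, 0.001, -3.036]
wrist_force: [0.7, 0.5, -2.1]
width: 0.0432
time_s: 56.08
eef_pos: [0.5051, 0.0336, 0.1154]
tool_rot: [-3.141, 0.001, -3.039]
wrist_force: [0.7, -1.7, -1.5]
width: 0.0431
at [0.5051 0.0336 0.1154] yaw 185.89 w 0.0431 F [ 0.7 -1.7 -1.5] t 56.075 -> dpos cm [-0.01 -0.02  2.24]
time_s: 56.7
eef_pos: [0.505, 0.0336, 0.0929]
tool_rot: [-3.141, 0.001, -3.039]
wrist_force: [-3.6, 0.4, 11.6]
width: 0.0431
at [0.505  0.0336 0.0929] yaw 185.9 w 0.0431 F [-3.6  0.4 11.6] t 56.7 -> dpos cm [-0.03 -0.02 -0.01]
```

```bash

python3 -m pendant '[{"jaw":0.7,"delta_pos":[0,0,0],"roll":0},{"jaw":0.4,"delta_pos":[0,0,0],"roll":0},{"jaw":0.1,"delta_pos":[0,0,0],"roll":0},{"jaw":0,"delta_pos":[0,0,0],"roll":0},{"jaw":0,"delta_pos":[0,0,0],"roll":0}]'
python3 -m pendant '[{"jaw":0,"delta_pos":[0,0,-2],"roll":0},{"jaw":0,"delta_pos":[0,0,-5],"roll":0},{"jaw":0,"delta_pos":[0,0,-5.5],"roll":0},{"jaw":0,"delta_pos":[0,0,0],"roll":0},{"jaw":0,"delta_pos":[0,0,0],"roll":0}]'
python3 -c "
from h import *
w=camera('wrist')
for j in jars(w,.058):print(*j)
to(.6394,-.1074,.085)"
```

```text
time_s: 57.32
eef_pos: [0.5049, 0.0336, 0.0918]
tool_rot: [3.142, -0.0, -3.039]
wrist_force: [-0.5, 0.7, -0.4]
width: 0.0805
time_s: 57.95
eef_pos: [0.5045, 0.0337, 0.2162]
tool_rot: [3.141, -0.001, -3.039]
wrist_force: [0.1, -0.1, -0.3]
width: 0.088
red 314 256 [0.5053 0.0354] 0.027
red 482 230 [0.4782 0.1374] 0.045
at [0.5044 0.0336 0.2157] yaw 185.89 w 0.0879 F [ 0.4  0.2 -0.3] t 58.0 -> dpos cm [-11.98 -15.42  13.07]
```

```bash

python3 -m pendant '[{"jaw":0,"delta_pos":[-2.4,-3.08,0],"roll":0},{"jaw":0,"delta_pos":[-2.4,-3.08,0],"roll":0},{"jaw":0,"delta_pos":[-2.4,-3.08,0],"roll":0},{"jaw":0,"delta_pos":[-2.4,-3.08,0],"roll":0},{"jaw":0,"delta_pos":[-2.4,-3.08,0],"roll":0}]'
python3 -m pendant '[{"jaw":0,"delta_pos":[0,0,0],"roll":0},{"jaw":0,"delta_pos":[0,0,0],"roll":0},{"jaw":0,"delta_pos":[0,0,0],"roll":0},{"jaw":0,"delta_pos":[0,0,0],"roll":0},{"jaw":0,"delta_pos":[0,0,0],"roll":0}]'
python3 -c "
from h import *
w=camera('wrist')
for j in jars(w):print(*j)
to(.6394,-.1074,.085)"
```

```text
time_s: 58.62
eef_pos: [0.6406, -0.1082, 0.2148]
tool_rot: [3.14, -0.003, -3.039]
wrist_force: [0.1, -0.6, -0.3]
width: 0.0882
time_s: 59.25
eef_pos: [0.6399, -0.1069, 0.2172]
tool_rot: [-3.142, 0.0, -3.038]
wrist_force: [-0.7, 0.6, -0.6]
width: 0.088
red 598 44 [0.5036 0.0402] 0.033
yel 314 249 [ 0.6395 -0.1054] 0.028
at [ 0.64   -0.107   0.2172] yaw 185.91 w 0.0884 F [ 0.2 -0.2 -0.5] t 59.3 -> dpos cm [ 0.06 -0.03 13.22]
```

```bash

python3 -m pendant '[{"jaw":0,"delta_pos":[0.05,0,4],"roll":0},{"jaw":0,"delta_pos":[0,0,4],"roll":0},{"jaw":0,"delta_pos":[0,0,3.5],"roll":0},{"jaw":0,"delta_pos":[0,0,1.7],"roll":0},{"jaw":0,"delta_pos":[0,0,0],"roll":0}]'
python3 -m pendant '[{"jaw":1,"delta_pos":[0,0,0],"roll":0},{"jaw":1,"delta_pos":[0,0,0],"roll":0},{"jaw":1,"delta_pos":[0,0,0],"roll":0},{"jaw":1,"delta_pos":[0,0,0],"roll":0},{"jaw":1,"delta_pos":[0,0,0],"roll":0}]'
python3 -m pendant '[{"jaw":1,"delta_pos":[0,0,-2],"roll":0},{"jaw":1,"delta_pos":[0,0,-4],"roll":0},{"jaw":1,"delta_pos":[0,0,-4],"roll":0},{"jaw":1,"delta_pos":[0,0,-3],"roll":0},{"jaw":1,"delta_pos":[0,0,0],"roll":0}]'
python3 -c "
from h import *
to(.6047,.0437,.093)"
```

```text
time_s: 59.92
eef_pos: [0.6395, -0.1073, 0.0845]
tool_rot: [3.141, -0.001, -3.039]
wrist_force: [0.6, -0.0, 0.4]
width: 0.0884
time_s: 60.55
eef_pos: [0.6396, -0.1073, 0.0851]
tool_rot: [-3.142, 0.0, -3.039]
wrist_force: [-0.8, 0.0, 1.5]
width: 0.0429
time_s: 61.18
eef_pos: [0.64, -0.1075, 0.2168]
tool_rot: [-3.14, 0.004, -3.039]
wrist_force: [0.0, 0.2, -1.4]
width: 0.0431
at [ 0.64   -0.1075  0.2168] yaw 185.89 w 0.0431 F [ 0.   0.2 -1.4] t 61.175 -> dpos cm [ 1.96 15.4  12.38]
```

```bash

python3 -m pendant '[{"jaw":1,"delta_pos":[0.49,3.85,0],"roll":0},{"jaw":1,"delta_pos":[0.49,3.85,0],"roll":0},{"jaw":1,"delta_pos":[0.49,3.85,0],"roll":0},{"jaw":1,"delta_pos":[0.49,3.85,0],"roll":0},{"jaw":1,"delta_pos":[0,0,3],"roll":0}]'
python3 -m pendant '[{"jaw":1,"delta_pos":[0,0,4],"roll":0},{"jaw":1,"delta_pos":[0,0,2],"roll":0},{"jaw":1,"delta_pos":[0,0,1],"roll":0},{"jaw":1,"delta_pos":[0,0,0],"roll":0},{"jaw":1,"delta_pos":[0,0,0],"roll":0}]'
python3 -c "
from h import *
to(.6047,.0437,.093)"
python3 -m pendant '[{"jaw":1,"delta_pos":[0,0,1],"roll":0},{"jaw":1,"delta_pos":[0,0,0.5],"roll":0},{"jaw":1,"delta_pos":[0,0,0.4],"roll":0},{"jaw":1,"delta_pos":[0,0,0.4],"roll":0},{"jaw":1,"delta_pos":[0,0,0],"roll":0}]'
python3 -m pendant '[{"jaw":0.7,"delta_pos":[0,0,0],"roll":0},{"jaw":0.4,"delta_pos":[0,0,0],"roll":0},{"jaw":0.1,"delta_pos":[0,0,0],"roll":0},{"jaw":0,"delta_pos":[0,0,0],"roll":0},{"jaw":0,"delta_pos":[0,0,0],"roll":0}]'
python3 -m pendant '[{"jaw":0,"delta_pos":[0,0,-2],"roll":0},{"jaw":0,"delta_pos":[0,0,-5],"roll":0},{"jaw":0,"delta_pos":[0,0,-5.5],"roll":0},{"jaw":0,"delta_pos":[0,0,-5],"roll":0},{"jaw":0,"delta_pos":[0,0,-3],"roll":0}]'
python3 - <<'E'
from h import *
w=camera('wrist')
for j in jars(w,.058):print(*j)
s=camera('scene')
cv2.imwrite('pics/p14.png',np.hstack([cv2.resize(w['image'],(400,300)),s['image'][100:400,120:520]]))
E
```

```text
time_s: 61.8
eef_pos: [0.6038, 0.0463, 0.1845]
tool_rot: [3.142, 0.001, -3.036]
wrist_force: [0.5, -1.0, -1.5]
width: 0.0436
time_s: 62.42
eef_pos: [0.6045, 0.0438, 0.1156]
tool_rot: [-3.141, 0.001, -3.039]
wrist_force: [0.9, 0.8, -1.7]
width: 0.0435
at [0.6045 0.0438 0.1156] yaw 185.89 w 0.0435 F [ 0.9  0.8 -1.7] t 62.425 -> dpos cm [-0.02 -0.01  2.26]
time_s: 63.05
eef_pos: [0.6043, 0.0438, 0.0931]
tool_rot: [-3.141, 0.001, -3.039]
wrist_force: [-3.5, -0.1, 8.8]
width: 0.0435
time_s: 63.68
eef_pos: [0.6043, 0.0438, 0.0918]
tool_rot: [3.142, -0.0, -3.039]
wrist_force: [-0.3, -0.3, -0.1]
width: 0.0807
time_s: 64.3
eef_pos: [0.6043, 0.0439, 0.2997]
tool_rot: [-3.141, 0.003, -3.039]
wrist_force: [1.2, -0.3, 0.1]
width: 0.088
red 561 234 [0.5943 0.252 ] 0.028
red 314 93 [0.5055 0.0354] 0.029
red 455 69 [0.4783 0.1375] 0.048
blue 447 159 [0.5432 0.1443] 0.045
yel 439 239 [0.6089 0.1512] 0.045
yel 314 221 [0.6041 0.0457] 0.027
yel 598 188 [0.5531 0.2704] 0.066
yel 610 141 [0.5166 0.2683] 0.088
```

View pics/p14.png

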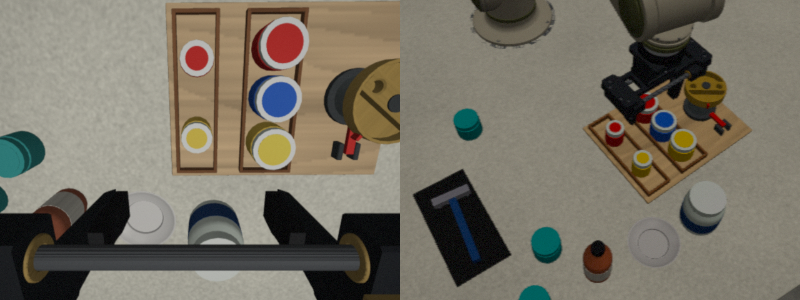

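```bash

python3 -m pendant '[{"jaw":0,"delta_pos":[0,0,0],"roll":0},{"jaw":0,"delta_pos":[0,0,0],"roll":0},{"jaw":0,"delta_pos":[0,0,0],"roll":0},{"jaw":0,"delta_pos":[0,0,0],"roll":0},{"jaw":0,"delta_pos":[0,0,0],"roll":0}]'
python3 -c "
from h import *
print(r.sign_off())"
```

```text
time_s: 65.03
eef_pos: [0.6043, 0.0438, 0.2968]
tool_rot: [3.142, -0.0, -3.039]
wrist_force: [0.0, -0.9, 0.0]
width: 0.088
the job is handed in; nothing more can be done
None
```

I finished the job and handed it in at about 65 s on the robot's clock; no verdict came back.

- **Ring:** I set both prongs in the holes without any contact force and turned the ring clockwise until the force rose from about 5 N to 18 N at the stop. The camera views put the turn at about 66–67° (1.14–1.17 rad). The start value is not given, so the stop rests on that force rise and on the final angle, about 37° past the rack's x axis, which would fit a joint zero placed symmetrically about that axis.
- **Spanner:** It stuck a little as I pulled it out of the holes and drooped in the grip. I levelled it by pressing its prongs down on the mat. The pictures after release show it flat, with the prongs about 14 mm inside the mat's edge.
- **Jars:** Five jars were present, and I saw no small blue one. The small red jar was knocked aside during the run and I located it again before picking it up. Large red, blue and yellow stand in the wide channel, and small red and yellow in the narrow one. The last picture shows all five upright in their channels, within about 2 mm of where I aimed, after allowing for the wrist camera reading about 2 mm off sideways.
- **Bystanders:** The tub, bottle and palette dish look untouched in the last picture.

I viewed 19 pictures against a budget of 14.

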